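Sort the bedside coasters by the grip of their undersides

ROBOT

A 6-joint arm with a two-finger parallel gripper is mounted at the origin on the work surface. World frame = base frame: x ahead of the robot, y to its left, z up, the work surface at z = 0. Lengths are in mm, angles in rad, forces in N, time in s.
With the tool pointing down it reaches from about 350 to 875 mm from the base axis. Payload 4.2 kg.
Tool frame: the origin (TCP) lies midway between the tips of the shut fingers; the grasp point (between the pads) lies 19 mm behind it; z points along the fingers, y is the line along which they close (so a half turn about z gives the same grasp; the last joint's range is limited). The gripper opens to 85 mm and grips with 20 to 120 N. Pads are 22 mm wide; open, the fingers measure 114 mm over their backs; the gripper's body (76 mm by 85 mm) begins 54 mm behind the grasp point. The pads swing forward as they close: fully open they stand 13 mm farther back than shut.
Start: joints at [-1.047, 0.385, 0.008, 0, -1.194, -0.259], TCP at [163.589, -603.19, 231.312] pointing down, gripper open.
Joint ranges: [-3.14, 3.14], [-1.21, 2.06], [-1.07, 1.41], [-3.16, 2.05], [-2.99, -0.16], [-3.1, 3.1]. Speed limits (rad/s): [2.79, 2.79, 3.14, 3.14, 3.14, 3.14].

INTERFACE

Orientations are given as a unit quaternion [x, y, z, w].
In Python, from bench import arm gives the robot as it stands.
- The arm moves only by the tool send_rows, never from a script. Its argument "targets" is a list of rows, each an object of numbers: "gripper": the gripper command: -1 is fully open, 1 is shut, values between are in proportion; "x", "y", "z": the shift along the tool's x, y, z in cm; "ax", "ay", "az": the turn, a rotation vector about the tool's x, y, z in degrees. A call has 1 to 5 rows; each row shifts and turns the commanded pose from where the row before left it, along the tool's axes as they then stand; what a row does not reach is not made up. A row lasts 1/12 s, in which the tool goes at most 41.7 mm and 7.16 degrees, less where a joint would pass 70% of its speed; a pose out of reach is approached as far as the arm can. A call is refused whole if a number of a shift passes 4.17 or a number of a turn 7.16, either way. A call with a gripper value outside its range is refused whole. The fingers move at their own pace and stop on an object; the grip force is fixed at half the most. Time passes only in rows, so rows that do not move let the fingers close. It gives the time, the measured TCP pose, the force, the opening and the grip force at its end, in the units of the state.
- arm.read_state(): the state, without advancing time (a new reading comes with each control period).
- arm.get_image(name): name is "scene" or "top" or "wrist"; returns (picture, depth): 480x640x3 uint8, red, green, blue; 480x640 float32, mm along the optical axis (not along the pixel's ray), 0 where there is no reading.
- arm.camera_model(name): a dict with "fx", "fy", "cx", "cy" (pixels), "distortion" ([k1, k2, p1, p2, k3] as OpenCV has them; the pictures are not rectified), "cam_to_world" (4x4, takes a point from camera to world coordinates). Camera axes: x right, y down, z forward; pixel columns grow to the right and rows downward; lengths in mm; the calibration is good to about 2 mm. A picture is of the moment at which its call begins: read the wrist's pose just before it. camera_model takes no time and is no camera call; for the wrist camera it gives the pose at the moment of the call.
- arm.job_done(): hands the job in; it is judged then, once.
Trained networks look in the newest picture that a camera, given by its name, has taken for a name from the list of things; names that differ only in an ending like _2 or _b are one class to them, and where a whole thing is asked for, a point or a joint stands for the part that bears it (a point fixed in the world has none). Each returns a list of dicts, best first, with "score" (0 to 1); they miss things now and then, are a little off and sometimes report something else, mostly with a low value. They report only what shows in the picture. A call takes as long as a camera call. They do not tell look-alikes from the thing itself.
- arm.boxes_of(camera, thing): "rect" ([left, top, width, height] in pixels, round what is visible of it).
The state is a dict: "clock": time; "joints": joint angles; "joint_vel": joint speeds; "joint_efforts": joint torques, N m; "position": TCP position; "ee_rot": TCP orientation; "contact_force": force on the tool from outside, world axes, zero at the start; "wrist_torque": the same for the moment, N m; "gripper_width": finger opening in mm; "grasp_force": force on a finger pad.
Only numpy, scipy, OpenCV 4.12 (cv2) and the standard library are available. Lean on these libraries where they do the work, as an engineer would, in place of code of your own. Each camera call takes 0.05 s, during which the arm holds its last target. There are 200 camera calls.

TASK

Some of the three coasters on the cart have gone slick underneath, though they look alike: drag each one over the cart top to feel which still grip. Slide the ones that grip up to the front edge of the eyedrop tray, and the slick ones up to the front of the drawer unit so that they can be given a new backing. Keep the coasters flat on the cart (slide, do not lift or stack them) and leave everything else as it stands.

Things in the scene. Friction and masses are not known exactly. Their poses are not given: they have to be found in the camera images.
- coaster_1: dark cast-iron coaster, 100 x 100 mm, 19 mm tall, about 0.6 kg, one of three alike (coaster_2 and _3 tell more). Top: a square dish with a round cork inlay, floor 11 mm above the cart top, 86 x 86 mm inside, in a rim 7 mm wide and 8 mm high: a fingertip let down into the dish drags it by the inside of the rim. Origin: centre of its underside, on the cart top; z up, sides along x and y
- coaster_2: like coaster_1. Each coaster stands on a round backing disc clipped in underneath, out of sight (1 mm of play; skirt 1.5 mm clear of the cart top). The disc still grips (friction about 0.9) or is worn slick (about 0.15), each within 15 %. Which is which changes every time and the names do not tell it: one or two of the three are slick
- coaster_3: like coaster_1. Drawn steadily over the cart top under its own weight alone (finger in the dish, not bearing down on its floor), a coaster that grips takes about 3.8 to 7.3 N, a slick one 0.6 to 1.3 N. Bearing down adds to both in proportion. At rest between small steps about two thirds of this is still felt; run into fast (0.2 m/s), the rim of a gripping one can tip up
- tray_front (a point): middle of the front (robot-facing) edge of the stainless tray of eyedrop bottles, at the cart top. Tray fixed, 250 mm wide, 160 deep, 22 high; x points from the front edge back into the tray, y along the edge to the left, z up; turned by up to 0.1 rad. Tray and drawer unit stand side by side at the back, either one on the left
- chest_front (a point): middle of the front face of the slim bamboo drawer unit, at the cart top; x into the unit, y to the left along the front, z up. Unit fixed, 250 mm wide, 160 deep, top at 82 mm, on 12 mm feet; turned by up to 0.1 rad. Mid-front a round wooden knob (28 mm) stands out 45 mm at 51 mm height; a coaster passes under it. A spare disc lies under the unit, out of play
- chest_drawer0 (a joint): how far the drawer is pulled out, m; 0 is shut, as it starts
- drops_1: eyedrop bottle standing on the tray, 27 mm across, 68 mm tall; origin at its foot's centre
- drops_2: eyedrop bottle as drops_1
- drops_3: eyedrop bottle as drops_1
- hourglass: hourglass in a white plastic stand, 72 mm across, 142 mm tall, near the right edge; origin at its foot's centre
- magnifier: folding steel magnifier lying flat near the robot, 110 x 56 mm, 12 mm high, long side along its y; origin under the lens centre, its handle reaches 78 mm to its -y
- pill_box: weekly pill organiser lying near the robot, 154 mm along its y, 34 mm wide, 24 mm high; origin at the centre of its underside
- glasses_case: dark red glasses case near the left edge, 160 mm along its y (which lies about along the cart edge), 62 mm wide, 34 mm high; origin at the centre of its underside
Mind the look-alikes: they are no part of the job. What is shaped like the coaster_3 but yellow is not meant. What is shaped like the coaster_1 but pink is not meant.

How it is judged (in metres and radians):
At the end, for the whole second after the job is handed in: all coasters flat and at rest on the cart top; each grippy one (disc liner_g1 or _g2 under it) centred at most 90 mm in front of the tray's front edge and within its width, each slick one (liner_s1 or _s2) likewise before the drawer unit; the spare disc still lies under the unit (((x of liner_g1_c0 in the frame of tray_front between -0.09 and 0 m and y of liner_g1_c0 in the frame of tray_front between -0.125 and 0.125 m) or (x of liner_g1_c0 in the frame of chest_front above 0.03 m and horizontal distance between liner_g1_c0 and chest_front below 0.15 m)) and ((x of liner_g2_c0 in the frame of tray_front between -0.09 and 0 m and y of liner_g2_c0 in the frame of tray_front between -0.125 and 0.125 m) or (x of liner_g2_c0 in the frame of chest_front above 0.03 m and horizontal distance between liner_g2_c0 and chest_front below 0.15 m)) and ((x of liner_s1_c0 in the frame of chest_front between -0.09 and 0 m and y of liner_s1_c0 in the frame of chest_front between -0.125 and 0.125 m) or (x of liner_s1_c0 in the frame of chest_front above 0.03 m and horizontal distance between liner_s1_c0 and chest_front below 0.15 m)) and ((x of liner_s2_c0 in the frame of chest_front between -0.09 and 0 m and y of liner_s2_c0 in the frame of chest_front between -0.125 and 0.125 m) or (x of liner_s2_c0 in the frame of chest_front above 0.03 m and horizontal distance between liner_s2_c0 and chest_front below 0.15 m)) and ((x of coaster_1 in the frame of tray_front between -0.09 and 0 m and y of coaster_1 in the frame of tray_front between -0.125 and 0.125 m) or (x of coaster_1 in the frame of chest_front between -0.09 and 0 m and y of coaster_1 in the frame of chest_front between -0.125 and 0.125 m)) and height (world z) of each of coaster_1, coaster_2, coaster_3 below 0.006 m and angle between each of coaster_1, coaster_2, coaster_3's own z axis and vertical below 0.08 rad and linear speed of each of coaster_1, coaster_2, coaster_3 below 0.01 m/s and ((x of coaster_2 in the frame of tray_front between -0.09 and 0 m and y of coaster_2 in the frame of tray_front between -0.125 and 0.125 m) or (x of coaster_2 in the frame of chest_front between -0.09 and 0 m and y of coaster_2 in the frame of chest_front between -0.125 and 0.125 m)) and ((x of coaster_3 in the frame of tray_front between -0.09 and 0 m and y of coaster_3 in the frame of tray_front between -0.125 and 0.125 m) or (x of coaster_3 in the frame of chest_front between -0.09 and 0 m and y of coaster_3 in the frame of chest_front between -0.125 and 0.125 m))); the robot touches nothing.
It fails at once if a coaster is lifted off the cart top or tipped up (height (world z) of any of coaster_1, coaster_2, coaster_3 above 0.02 m or angle between any of coaster_1, coaster_2, coaster_3's own z axis and vertical above 0.35 rad).
It fails at once if one of the other things on the cart is knocked over or shifted by more than 30 mm (distance of any of drops_1, drops_2, drops_3, hourglass, magnifier, pill_box, glasses_case from where it was at the start of the episode above 0.03 m or angle between any of drops_1, drops_2, drops_3, hourglass, magnifier, pill_box, glasses_case's own z axis and vertical above 0.5 rad).
It fails at once if the drawer is pulled open by more than 20 mm (value of joint chest_drawer0 above 0.02 m).
It also fails if it takes over 72 s, if anything falls off the work surface, if the arm or the gripper's body presses on something with over 40 N, if the wrist force passes 120 N, or if a joint passes its speed limit or range.

## Working session

There is one attempt and no reset: what is moved stays moved. The work goes in short steps, Python scripts to look and compute and a tool call to move; the robot and the scene stay as the last step left them, time stands still between calls to the robot, and variables do not carry over. Pictures are saved under pics/ and viewed, at most 10 in all, crops included, and the job is handed in when it is done.

Besides the shell and the picture viewer there is one more tool, called after "Emit:" as name([rows], argument=value, ...), one row to a line, values as JSON. send_rows: Moves the arm, as the interface text tells. Its arguments: {"type":"object","properties":{"targets":{"type":"array"}},"required":["targets"]}

```bash
mkdir -p pics
cat > h.py <<'E'
import numpy as np, cv2
from bench import arm
def px2w(cam,uv,depth=None,z=None):
    m=arm.camera_model(cam); K=np.array([[m['fx'],0,m['cx']],[0,m['fy'],m['cy']],[0,0,1.]])
    T=np.array(m['cam_to_world']); uv=np.array(uv,float).reshape(-1,1,2)
    n=cv2.undistortPoints(uv,K,np.array(m['distortion'],float)).reshape(-1,2)
    d=np.c_[n,np.ones(len(n))]@T[:3,:3].T
    if z is not None: s=(z-T[2,3])/d[:,2]
    else: s=np.asarray(depth)
    return T[:3,3]+d*s[:,None]
E
python3 - <<'E'
from h import *
s=arm.read_state(); print(s['clock'],s['position'],s['ee_rot'],s['contact_force'])
for c in ['top','scene']:
    im,d=arm.get_image(c); cv2.imwrite(f'pics/{c}0.png',im[:,:,::-1]); np.save(f'd_{c}.npy',d)
    print(c,np.array(arm.camera_model(c)['cam_to_world'])[:3,3])
for n in ['coaster_1','tray_front','chest_front','hourglass','magnifier','pill_box','glasses_case']:
    print(n,[(np.round(b['rect']),round(b['score'],2)) for b in arm.boxes_of('top',n)])
E
```

```text
0.0 [ 163.44067239 -602.62776533  230.20160641] [-1.31923903e-01  9.91259231e-01  1.09001561e-03 -1.82842579e-04] [-0.10174761  0.362078   -0.57789452]
top [ 316.32790297    2.40764647 1230.24369855]
scene [1174.4704801  -137.14105478  733.59457097]
coaster_1 [(array([390., 247.,  50.,  46.]), 0.94), (array([282., 238.,  45.,  45.]), 0.87), (array([208., 244.,  47.,  47.]), 0.84), (array([150., 365.,  54.,  47.]), 0.73), (array([419., 358.,  45.,  24.]), 0.62)]
tray_front [(array([333., 111., 106.,  66.]), 0.72)]
chest_front [(array([193., 101., 112.,  93.]), 0.63)]
hourglass [(array([469., 206.,  52.,  38.]), 0.68), (array([396., 150.,  11.,  17.]), 0.66), (array([110., 251.,  67.,  30.]), 0.41)]
magnifier [(array([195., 311.,  48.,  22.]), 0.59)]
pill_box [(array([394., 316.,  65.,  19.]), 0.84), (array([201., 163.,  96.,  30.]), 0.21)]
glasses_case [(array([110., 251.,  66.,  30.]), 0.64), (array([209., 245.,  48.,  48.]), 0.6)]
```

View pics/top0.png

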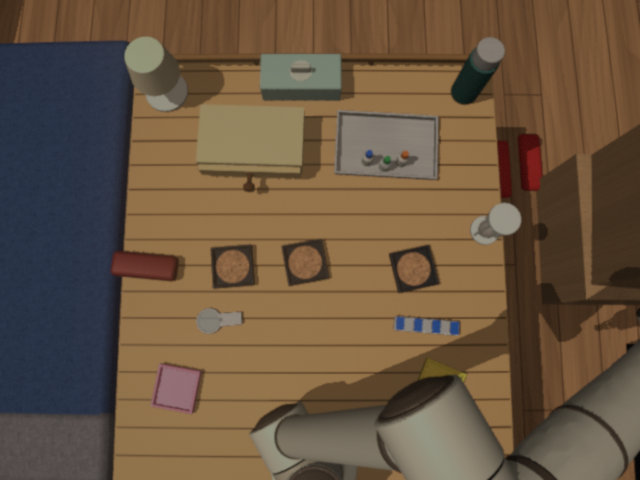

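View pics/scene0.png

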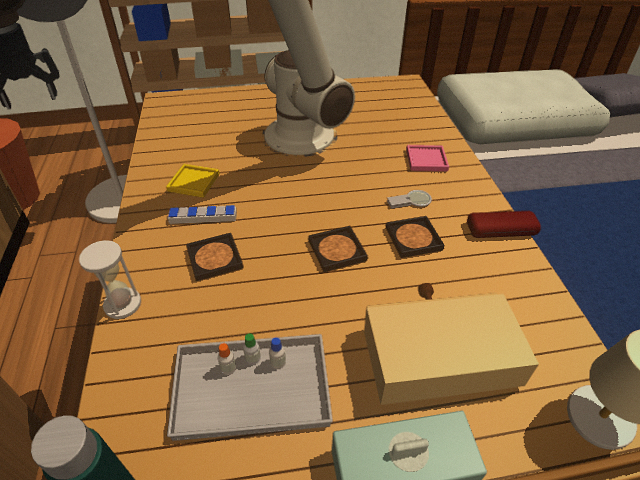

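The top view shows three dark coasters with cork at (233,267), (306,262) and (414,269). The look-alikes are the pink dish at (177,388) and the yellow one at (440,378), which I reject by colour. The drawer unit is at the back left with its knob at (250,186), and the tray is at the back right with its front edge near row 177.

Run:
```python
from h import *
im=cv2.imread('pics/top0.png')
for (u,v) in [(233,267),(306,262),(414,269)]:
    r=im[v-32:v+33,u-32:u+33]; hsv=cv2.cvtColor(r,cv2.COLOR_BGR2HSV)
    m=(hsv[:,:,2]<75).astype(np.uint8); m=cv2.morphologyEx(m,cv2.MORPH_OPEN,np.ones((3,3)))
    n,l,st,_=cv2.connectedComponentsWithStats(m); k=1+np.argmax(st[1:,4])
    pts=np.argwhere(l==k)[:,::-1]+[u-32,v-32]
    rc=cv2.minAreaRect(pts.astype(np.float32)); bx=cv2.boxPoints(rc)
    w=px2w('top',bx,z=19); print(rc,np.round(w[:,:2]).tolist(),np.round(w.mean(0)))
for n,p,z in [('tray corners top FL FR BL BR',[(334,175),(437,179),(337,113),(439,116)],22),
  ('chest top front edge L,R ; back',[(197,164),(300,171),(200,107),(305,108)],82),('chest foot',[(200,171),(298,173)],12),('knob',[(250,187)],51),
  ('magn',[(196,309),(242,312),(242,325),(200,332)],10),('pill',[(395,316),(460,321),(459,335),(396,329)],24),('hour',[(485,230)],5),('case',[(115,253),(177,257),(177,279),(114,276)],30)]:
    print(n,np.round(px2w('top',p,z=z)[:,:2]).tolist())
c=cv2.resize(im[90:350,180:480],None,fx=2.6,fy=2.3,interpolation=cv2.INTER_CUBIC); cv2.imwrite('pics/crop.png',cv2.convertScaleAbs(c,alpha=1.4))
```

```text
((243.6645965576172, 265.045166015625), (39.779762268066406, 19.458080291748047), 86.90594482421875) [[512.0, 194.0], [515.0, 147.0], [419.0, 140.0], [416.0, 186.0]] [465. 167.  19.]
((305.2884521484375, 261.44232177734375), (40.596038818359375, 41.18438720703125), 78.69007110595703) [[512.0, 77.0], [532.0, -21.0], [435.0, -39.0], [416.0, 57.0]] [474.  19.  19.]
((413.85296630859375, 268.4117431640625), (40.98851776123047, 42.6862678527832), 75.96376037597656) [[492.0, -181.0], [517.0, -282.0], [421.0, -303.0], [396.0, -202.0]] [ 456. -242.   19.]
tray corners top FL FR BL BR [[688.0, -52.0], [678.0, -306.0], [850.0, -61.0], [843.0, -319.0]]
chest top front edge L,R ; back [[697.0, 273.0], [679.0, 30.0], [840.0, 271.0], [836.0, 19.0]]
chest foot [[702.0, 281.0], [696.0, 37.0]]
knob [[649.0, 151.0]]
magn [[360.0, 280.0], [353.0, 170.0], [323.0, 169.0], [306.0, 269.0]]
pill [[343.0, -193.0], [330.0, -347.0], [298.0, -343.0], [312.0, -195.0]]
hour [[553.0, -425.0]]
case [[493.0, 476.0], [483.0, 325.0], [430.0, 323.0], [438.0, 476.0]]
```

View pics/crop.png

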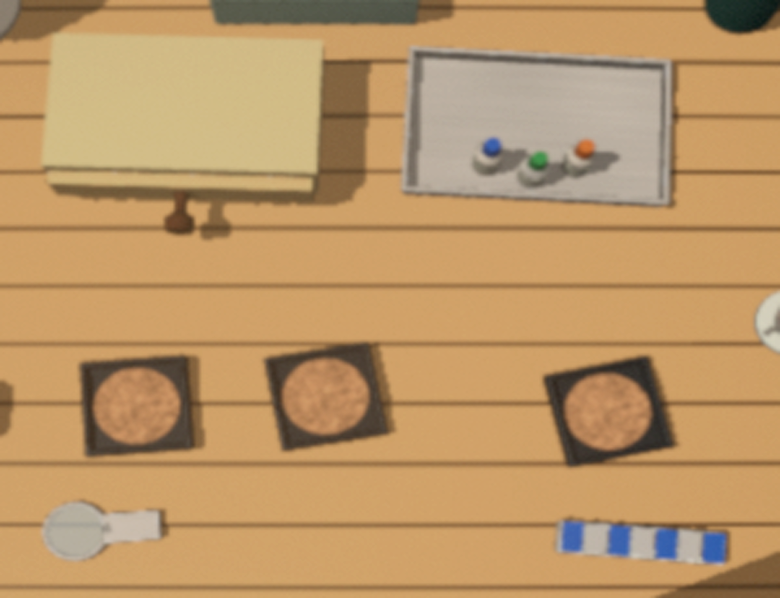

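The crop confirms three dark cork coasters at about L(462,194), M(474,18) and R(456,-242). The drawer-unit front is at about x 693, y 155, and the tray front at about x 683, y -179. First I align the tool and shut the fingers.

Emit:
send_rows([
  {"gripper":1,"az":7.1},
  {"gripper":1,"az":7.1},
  {"gripper":1,"az":1.0},
  {"gripper":1,"x":-2.5,"y":3.0},
  {"gripper":1,"x":-2.5,"y":3.0},
])

```text
$.targets[0]: bad value
```

Emit:
send_rows([
  {"gripper":1,"x":-2.5,"y":3.0},
  {"gripper":1,"x":-2.5,"y":3.0},
  {"gripper":1,"x":-2.5,"y":3.0},
  {"gripper":1,"x":-2.5,"y":3.0},
  {"gripper":1,"x":-2.5,"y":3.0},
])

```text
$.targets[0]: bad value
```

Emit:
send_rows([
  {"x":0,"y":0,"z":0,"ax":0,"ay":0,"az":7.1,"gripper":1},
  {"x":0,"y":0,"z":0,"ax":0,"ay":0,"az":7.1,"gripper":1},
  {"x":0,"y":0,"z":0,"ax":0,"ay":0,"az":1.0,"gripper":1},
  {"x":-2.5,"y":3.0,"z":0,"ax":0,"ay":0,"az":0,"gripper":1},
  {"x":-2.5,"y":3.0,"z":0,"ax":0,"ay":0,"az":0,"gripper":1},
])

```text
clock: 0.87
position: [213.1, -543.3, 230.5]
ee_rot: [0.001, 1.0, 0.0, -0.0]
contact_force: [0.7, -0.2, 0.1]
gripper_width: 25.4
grasp_force: 0.0
```

Emit:
send_rows([
  {"x":-2.43,"y":3.01,"z":0,"ax":0,"ay":0,"az":0,"gripper":1},
  {"x":-2.43,"y":3.01,"z":0,"ax":0,"ay":0,"az":0,"gripper":1},
  {"x":-2.43,"y":3.01,"z":0,"ax":0,"ay":0,"az":0,"gripper":1},
  {"x":-2.43,"y":3.01,"z":0,"ax":0,"ay":0,"az":0,"gripper":1},
  {"x":-2.43,"y":3.01,"z":0,"ax":0,"ay":0,"az":0,"gripper":1},
])

```text
clock: 1.28
position: [336.1, -391.2, 231.6]
ee_rot: [-0.001, 1.0, -0.0, 0.0]
contact_force: [1.8, -1.7, 0.2]
gripper_width: 0.3
grasp_force: 0.0
```

Emit:
send_rows([
  {"x":-2.43,"y":3.01,"z":1,"ax":0,"ay":0,"az":0,"gripper":1},
  {"x":-2.43,"y":3.01,"z":1,"ax":0,"ay":0,"az":0,"gripper":1},
  {"x":-2.43,"y":3.01,"z":1,"ax":0,"ay":0,"az":0,"gripper":1},
  {"x":-2.43,"y":3.01,"z":1,"ax":0,"ay":0,"az":0,"gripper":1},
  {"x":-2.43,"y":3.01,"z":1,"ax":0,"ay":0,"az":0,"gripper":1},
])

```text
clock: 1.7
position: [457.8, -240.6, 181.3]
ee_rot: [-0.001, 1.0, -0.0, 0.001]
contact_force: [0.7, -1.1, -0.5]
gripper_width: 0.2
grasp_force: 0.0
```

Emit:
send_rows([
  {"x":0,"y":0,"z":3,"ax":0,"ay":0,"az":0,"gripper":1},
  {"x":0,"y":0,"z":3,"ax":0,"ay":0,"az":0,"gripper":1},
  {"x":0,"y":0,"z":3,"ax":0,"ay":0,"az":0,"gripper":1},
  {"x":0,"y":0,"z":2,"ax":0,"ay":0,"az":0,"gripper":1},
  {"x":0,"y":0,"z":1,"ax":0,"ay":0,"az":0,"gripper":1},
])

```text
clock: 2.12
position: [455.1, -241.7, 58.6]
ee_rot: [-0.001, 1.0, 0.001, -0.002]
contact_force: [-0.6, 0.3, -1.2]
gripper_width: 0.4
grasp_force: 0.0
```

Run:
```python
from h import *
s=arm.read_state(); print(s['clock'],s['position'],s['contact_force'],s['gripper_width'])
im,d=arm.get_image('wrist'); cv2.imwrite('pics/w1.png',im[:,:,::-1])
print(np.array(arm.camera_model('wrist')['cam_to_world'])[:3,3])
```

```text
2.1167 [ 455.13591179 -241.73216812   58.62710555] [-0.60364817  0.27155599 -1.16952724] 0.36611431189575766
[ 383.47621972 -242.37015367  201.809587  ]
```

View pics/w1.png

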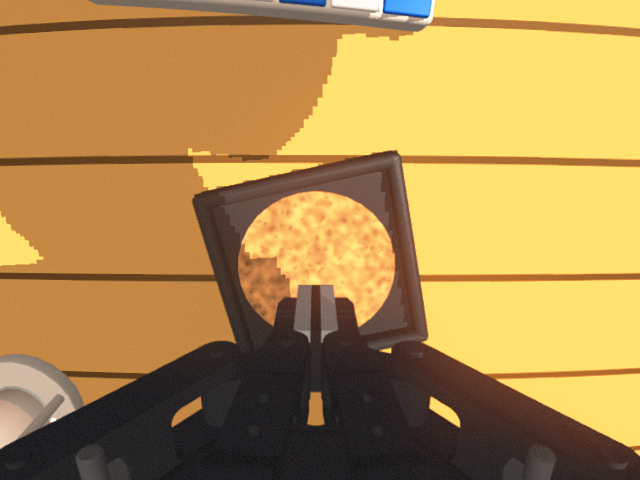

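The wrist view shows the right coaster square-on, with its cork centre near (316,265) and the fingertips inside its rim outline.

Emit:
send_rows([
  {"x":0,"y":0,"z":2,"ax":0,"ay":0,"az":0,"gripper":1},
  {"x":0,"y":0,"z":1,"ax":0,"ay":0,"az":0,"gripper":1},
  {"x":0,"y":0,"z":0,"ax":0,"ay":0,"az":0,"gripper":1},
  {"x":0,"y":0,"z":0,"ax":0,"ay":0,"az":0,"gripper":1},
])

```text
clock: 2.5
position: [457.1, -242.6, 31.8]
ee_rot: [-0.0, 1.0, -0.0, 0.0]
contact_force: [0.0, -0.2, -0.0]
gripper_width: -0.0
grasp_force: 0.0
```

Run:
```python
from h import *
s=arm.read_state(); print(s['clock'],s['position'],s['contact_force'])
im,d=arm.get_image('wrist'); cv2.imwrite('pics/w2.png',im[:,:,::-1])
s=arm.read_state(); print(s['clock'],s['position'],s['contact_force'])
m=cv2.imread('pics/w1.png')
# corner of dish/cork from w1 needs old pose: shift by same camera at offset
M=arm.camera_model('wrist'); print(np.array(M['cam_to_world'])[:3,3])
hs=cv2.cvtColor(im,cv2.COLOR_RGB2HSV); dark=((hs[:,:,2]<90)).astype(np.uint8)
dark[300:]=0
n,l,st,c=cv2.connectedComponentsWithStats(dark); k=1+np.argmax(st[1:,4]); print(st[k])
print('depth tip', d[300:330:10,318])
```

```text
2.5 [ 457.06639727 -242.57455669   31.82057398] [ 0.01389011 -0.17877193 -0.04217629]
2.55 [ 457.51192176 -242.6535612    32.30214916] [ 0.93402325 -0.01932597  0.34739544]
[ 385.06299512 -242.89228993  175.50923361]
[ 175  152  238  148 7186]
depth tip [138.47119  130.78433  123.786064]
```

View pics/w2.png

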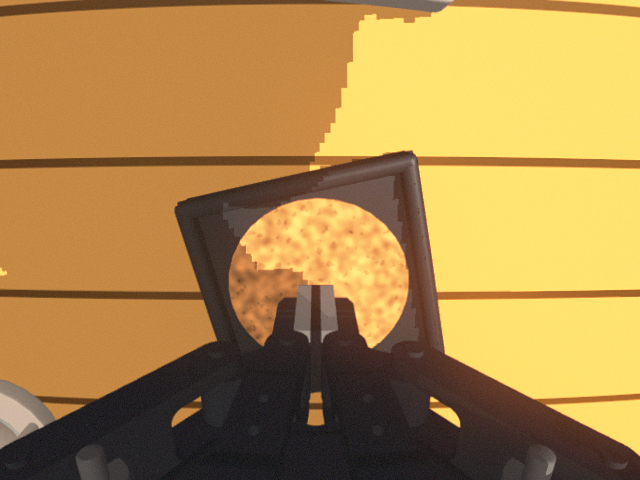

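The fingertips sit near the cork centre, so I lower into the dish and drag slowly forward (+x).

Emit:
send_rows([
  {"x":0,"y":0,"z":1.2,"ax":0,"ay":0,"az":0,"gripper":1},
  {"x":0,"y":0,"z":0.5,"ax":0,"ay":0,"az":0,"gripper":1},
  {"x":-0.6,"y":0,"z":0,"ax":0,"ay":0,"az":0,"gripper":1},
  {"x":-0.6,"y":0,"z":0,"ax":0,"ay":0,"az":0,"gripper":1},
  {"x":-0.4,"y":0,"z":0,"ax":0,"ay":0,"az":0,"gripper":1},
])

```text
clock: 2.97
position: [474.5, -242.6, 15.2]
ee_rot: [-0.0, 1.0, -0.0, 0.001]
contact_force: [-0.4, -0.5, -0.2]
gripper_width: 0.1
grasp_force: 0.0
```

Emit:
send_rows([
  {"x":-0.3,"y":0,"z":0,"ax":0,"ay":0,"az":0,"gripper":1},
  {"x":-0.3,"y":0,"z":0,"ax":0,"ay":0,"az":0,"gripper":1},
  {"x":-0.3,"y":0,"z":0,"ax":0,"ay":0,"az":0,"gripper":1},
  {"x":-0.3,"y":0,"z":0,"ax":0,"ay":0,"az":0,"gripper":1},
  {"x":-0.3,"y":0,"z":0,"ax":0,"ay":0,"az":0,"gripper":1},
])

```text
clock: 3.38
position: [488.0, -242.3, 14.4]
ee_rot: [0.0, 1.0, -0.0, -0.0]
contact_force: [-0.4, -0.4, -0.5]
gripper_width: -0.0
grasp_force: 0.0
```

Emit:
send_rows([
  {"x":-0.3,"y":0,"z":0,"ax":0,"ay":0,"az":0,"gripper":1},
  {"x":-0.3,"y":0,"z":0,"ax":0,"ay":0,"az":0,"gripper":1},
  {"x":-0.3,"y":0,"z":0,"ax":0,"ay":0,"az":0,"gripper":1},
])

```text
clock: 3.63
position: [495.7, -242.2, 14.0]
ee_rot: [0.0, 1.0, 0.0, -0.001]
contact_force: [-2.2, -1.3, 1.3]
gripper_width: 0.0
grasp_force: 1.2
```

Emit:
send_rows([
  {"x":-0.3,"y":0,"z":0,"ax":0,"ay":0,"az":0,"gripper":1},
  {"x":-0.3,"y":0,"z":0,"ax":0,"ay":0,"az":0,"gripper":1},
])

```text
clock: 3.8
position: [502.4, -242.3, 14.1]
ee_rot: [0.0, 1.0, 0.0, -0.001]
contact_force: [-2.6, 0.6, 0.3]
gripper_width: -0.1
grasp_force: 1.1
```

Emit:
send_rows([
  {"x":-0.3,"y":0,"z":0,"ax":0,"ay":0,"az":0,"gripper":1},
  {"x":-0.3,"y":0,"z":0,"ax":0,"ay":0,"az":0,"gripper":1},
])

```text
clock: 3.97
position: [508.8, -242.3, 14.2]
ee_rot: [0.0, 1.0, 0.0, -0.0]
contact_force: [-3.1, -0.2, 0.2]
gripper_width: -0.1
grasp_force: 1.0
```

Emit:
send_rows([
  {"x":0,"y":0,"z":0,"ax":0,"ay":0,"az":0,"gripper":1},
  {"x":0,"y":0,"z":0,"ax":0,"ay":0,"az":0,"gripper":1},
])

```text
clock: 4.13
position: [509.7, -242.4, 14.4]
ee_rot: [0.0, 1.0, -0.0, 0.001]
contact_force: [-0.5, 0.4, -0.3]
gripper_width: 0.0
grasp_force: 0.1
```

Emit:
send_rows([
  {"x":-0.2,"y":0,"z":0,"ax":0,"ay":0,"az":0,"gripper":1},
  {"x":-0.2,"y":0,"z":0,"ax":0,"ay":0,"az":0,"gripper":1},
  {"x":-0.2,"y":0,"z":0,"ax":0,"ay":0,"az":0,"gripper":1},
  {"x":-0.2,"y":0,"z":0,"ax":0,"ay":0,"az":0,"gripper":1},
])

```text
clock: 4.47
position: [516.7, -242.3, 14.3]
ee_rot: [0.0, 1.0, 0.0, -0.0]
contact_force: [-1.8, -1.2, -0.0]
gripper_width: -0.4
grasp_force: 0.9
```

Emit:
send_rows([
  {"x":-0.2,"y":0,"z":0,"ax":0,"ay":0,"az":0,"gripper":1},
])

```text
clock: 4.55
position: [518.8, -242.3, 14.3]
ee_rot: [0.0, 1.0, 0.0, -0.0]
contact_force: [-2.3, -0.2, -0.2]
gripper_width: -0.1
grasp_force: 0.9
```

Emit:
send_rows([
  {"x":-0.2,"y":0,"z":0,"ax":0,"ay":0,"az":0,"gripper":1},
])

```text
clock: 4.63
position: [520.9, -242.4, 14.3]
ee_rot: [0.0, 1.0, 0.0, -0.0]
contact_force: [-1.5, -0.8, 0.1]
gripper_width: 0.1
grasp_force: 0.9
```

Emit:
send_rows([
  {"x":-0.2,"y":0,"z":0,"ax":0,"ay":0,"az":0,"gripper":1},
])

```text
clock: 4.72
position: [522.9, -242.4, 14.3]
ee_rot: [0.0, 1.0, 0.0, -0.0]
contact_force: [-2.5, -0.6, -0.2]
gripper_width: 0.3
grasp_force: 0.9
```

Emit:
send_rows([
  {"x":-0.2,"y":0,"z":0,"ax":0,"ay":0,"az":0,"gripper":1},
])

```text
clock: 4.8
position: [525.0, -242.4, 14.3]
ee_rot: [0.0, 1.0, 0.0, -0.0]
contact_force: [-2.9, 0.0, -0.7]
gripper_width: 0.2
grasp_force: 0.9
```

Emit:
send_rows([
  {"x":0,"y":0,"z":0,"ax":0,"ay":0,"az":0,"gripper":1},
  {"x":0,"y":0,"z":0,"ax":0,"ay":0,"az":0,"gripper":1},
  {"x":0,"y":0,"z":0,"ax":0,"ay":0,"az":0,"gripper":1},
])

```text
clock: 5.05
position: [525.4, -242.4, 14.5]
ee_rot: [0.0, 1.0, -0.0, 0.001]
contact_force: [-1.0, 0.9, -0.5]
gripper_width: 0.1
grasp_force: 0.2
```

Emit:
send_rows([
  {"x":0,"y":0,"z":0,"ax":0,"ay":0,"az":0,"gripper":1},
])

```text
clock: 5.13
position: [525.3, -242.4, 14.5]
ee_rot: [0.0, 1.0, -0.0, 0.001]
contact_force: [0.1, -0.0, -0.8]
gripper_width: 0.2
grasp_force: 0.1
```

R moves at about 2.2 N and only about 0.5 N stays at rest, which suggests it is slick. I compare with M next.

Emit:
send_rows([
  {"x":0.5,"y":0,"z":0,"ax":0,"ay":0,"az":0,"gripper":1},
  {"x":0,"y":0,"z":-2.0,"ax":0,"ay":0,"az":0,"gripper":1},
  {"x":0,"y":0,"z":-2.0,"ax":0,"ay":0,"az":0,"gripper":1},
  {"x":0.7,"y":4.0,"z":0,"ax":0,"ay":0,"az":0,"gripper":1},
  {"x":0.7,"y":4.0,"z":0,"ax":0,"ay":0,"az":0,"gripper":1},
])

```text
clock: 5.55
position: [507.0, -163.0, 55.7]
ee_rot: [0.002, 1.0, -0.0, 0.002]
contact_force: [0.6, 1.8, 0.5]
gripper_width: -0.5
grasp_force: 0.0
```

Emit:
send_rows([
  {"x":0.7,"y":4.0,"z":0,"ax":0,"ay":0,"az":0,"gripper":1},
  {"x":0.7,"y":4.0,"z":0,"ax":0,"ay":0,"az":0,"gripper":1},
  {"x":0.7,"y":4.0,"z":0,"ax":0,"ay":0,"az":0,"gripper":1},
  {"x":0.7,"y":4.0,"z":0,"ax":0,"ay":0,"az":0,"gripper":1},
  {"x":0.4,"y":2.0,"z":0,"ax":0,"ay":0,"az":0,"gripper":1},
])

```text
clock: 5.97
position: [473.4, 20.8, 54.9]
ee_rot: [-0.001, 1.0, 0.0, 0.001]
contact_force: [0.4, -0.1, -0.7]
gripper_width: 0.2
grasp_force: 0.0
```

Emit:
send_rows([
  {"x":0,"y":0,"z":1.5,"ax":0,"ay":0,"az":0,"gripper":1},
  {"x":0,"y":0,"z":1.5,"ax":0,"ay":0,"az":0,"gripper":1},
  {"x":0,"y":0,"z":0.6,"ax":0,"ay":0,"az":0,"gripper":1},
  {"x":0,"y":0,"z":0.4,"ax":0,"ay":0,"az":0,"gripper":1},
  {"x":0,"y":0,"z":0,"ax":0,"ay":0,"az":0,"gripper":1},
])

```text
clock: 6.38
position: [473.6, 17.3, 13.8]
ee_rot: [0.0, 1.0, -0.0, -0.001]
contact_force: [0.3, -0.3, 0.7]
gripper_width: 0.4
grasp_force: 0.0
```

Emit:
send_rows([
  {"x":-0.6,"y":0,"z":0,"ax":0,"ay":0,"az":0,"gripper":1},
  {"x":-0.6,"y":0,"z":0,"ax":0,"ay":0,"az":0,"gripper":1},
  {"x":-0.4,"y":0,"z":0,"ax":0,"ay":0,"az":0,"gripper":1},
  {"x":-0.3,"y":0,"z":0,"ax":0,"ay":0,"az":0,"gripper":1},
  {"x":-0.3,"y":0,"z":0,"ax":0,"ay":0,"az":0,"gripper":1},
])

```text
clock: 6.8
position: [496.7, 17.6, 14.6]
ee_rot: [0.0, 1.0, 0.0, 0.0]
contact_force: [-1.0, 0.1, 0.3]
gripper_width: -0.3
grasp_force: 0.0
```

Emit:
send_rows([
  {"x":-0.3,"y":0,"z":0,"ax":0,"ay":0,"az":0,"gripper":1},
  {"x":-0.3,"y":0,"z":0,"ax":0,"ay":0,"az":0,"gripper":1},
  {"x":-0.3,"y":0,"z":0,"ax":0,"ay":0,"az":0,"gripper":1},
  {"x":-0.3,"y":0,"z":0,"ax":0,"ay":0,"az":0,"gripper":1},
  {"x":-0.3,"y":0,"z":0,"ax":0,"ay":0,"az":0,"gripper":1},
])

```text
clock: 7.22
position: [508.6, 17.1, 13.7]
ee_rot: [0.001, 1.0, -0.001, -0.003]
contact_force: [-7.7, 0.8, 2.5]
gripper_width: -0.3
grasp_force: 3.1
```

Emit:
send_rows([
  {"x":-0.2,"y":0,"z":0,"ax":0,"ay":0,"az":0,"gripper":1},
  {"x":-0.2,"y":0,"z":0,"ax":0,"ay":0,"az":0,"gripper":1},
])

```text
clock: 7.38
position: [510.6, 16.5, 13.4]
ee_rot: [0.001, 1.0, -0.001, -0.005]
contact_force: [-9.0, 1.4, 5.2]
gripper_width: -0.1
grasp_force: 4.2
```

Emit:
send_rows([
  {"x":-0.2,"y":0,"z":0,"ax":0,"ay":0,"az":0,"gripper":1},
  {"x":-0.2,"y":0,"z":0,"ax":0,"ay":0,"az":0,"gripper":1},
])

```text
clock: 7.55
position: [514.0, 16.2, 13.4]
ee_rot: [0.001, 1.0, -0.001, -0.005]
contact_force: [-8.7, 0.3, 6.3]
gripper_width: -0.0
grasp_force: 4.4
```

Emit:
send_rows([
  {"x":-0.2,"y":0,"z":0,"ax":0,"ay":0,"az":0,"gripper":1},
  {"x":-0.2,"y":0,"z":0,"ax":0,"ay":0,"az":0,"gripper":1},
])

```text
clock: 7.72
position: [517.9, 16.2, 13.4]
ee_rot: [0.001, 1.0, -0.001, -0.005]
contact_force: [-9.4, 1.2, 6.1]
gripper_width: -0.2
grasp_force: 4.4
```

Emit:
send_rows([
  {"x":0,"y":0,"z":0,"ax":0,"ay":0,"az":0,"gripper":1},
  {"x":0,"y":0,"z":0,"ax":0,"ay":0,"az":0,"gripper":1},
  {"x":0,"y":0,"z":0,"ax":0,"ay":0,"az":0,"gripper":1},
])

```text
clock: 7.97
position: [519.1, 16.5, 13.5]
ee_rot: [0.001, 1.0, -0.001, -0.004]
contact_force: [-5.8, -0.5, 2.7]
gripper_width: 0.1
grasp_force: 3.2
```

M clearly grips: 9 N moving and 5.8 N at rest, against about 2 N and 0.5 N for R. L is next.

Emit:
send_rows([
  {"x":0.5,"y":0,"z":0,"ax":0,"ay":0,"az":0,"gripper":1},
  {"x":0.5,"y":0,"z":-2.0,"ax":0,"ay":0,"az":0,"gripper":1},
  {"x":0,"y":0,"z":-2.0,"ax":0,"ay":0,"az":0,"gripper":1},
  {"x":1,"y":3.0,"z":0,"ax":0,"ay":0,"az":0,"gripper":1},
  {"x":1,"y":3.0,"z":0,"ax":0,"ay":0,"az":0,"gripper":1},
])

```text
clock: 8.38
position: [494.6, 78.1, 55.8]
ee_rot: [0.002, 1.0, 0.001, 0.003]
contact_force: [0.3, 0.2, 0.1]
gripper_width: 0.2
grasp_force: 0.0
```

Emit:
send_rows([
  {"x":1,"y":3.0,"z":0,"ax":0,"ay":0,"az":0,"gripper":1},
  {"x":1,"y":3.0,"z":0,"ax":0,"ay":0,"az":0,"gripper":1},
  {"x":0.7,"y":3.0,"z":0,"ax":0,"ay":0,"az":0,"gripper":1},
  {"x":0,"y":2.7,"z":0,"ax":0,"ay":0,"az":0,"gripper":1},
  {"x":0,"y":0,"z":1,"ax":0,"ay":0,"az":0,"gripper":1},
])

```text
clock: 8.8
position: [468.8, 200.8, 46.6]
ee_rot: [-0.003, 1.0, 0.003, 0.004]
contact_force: [0.7, 0.8, 0.3]
gripper_width: -0.4
grasp_force: 0.0
```

Emit:
send_rows([
  {"x":0,"y":0,"z":1.4,"ax":0,"ay":0,"az":0,"gripper":1},
  {"x":0,"y":0,"z":1.0,"ax":0,"ay":0,"az":0,"gripper":1},
  {"x":0,"y":0,"z":0.5,"ax":0,"ay":0,"az":0,"gripper":1},
  {"x":-0.6,"y":0,"z":0,"ax":0,"ay":0,"az":0,"gripper":1},
  {"x":-0.6,"y":0,"z":0,"ax":0,"ay":0,"az":0,"gripper":1},
])

```text
clock: 9.22
position: [478.6, 194.5, 15.4]
ee_rot: [0.0, 1.0, -0.0, 0.0]
contact_force: [0.2, 0.4, -0.1]
gripper_width: 0.2
grasp_force: 0.0
```

Emit:
send_rows([
  {"x":-0.4,"y":0,"z":0,"ax":0,"ay":0,"az":0,"gripper":1},
  {"x":-0.4,"y":0,"z":0,"ax":0,"ay":0,"az":0,"gripper":1},
  {"x":-0.3,"y":0,"z":0,"ax":0,"ay":0,"az":0,"gripper":1},
  {"x":-0.3,"y":0,"z":0,"ax":0,"ay":0,"az":0,"gripper":1},
  {"x":-0.3,"y":0,"z":0,"ax":0,"ay":0,"az":0,"gripper":1},
])

```text
clock: 9.63
position: [495.4, 194.6, 15.6]
ee_rot: [0.0, 1.0, 0.0, 0.0]
contact_force: [0.6, -0.3, 0.1]
gripper_width: -0.1
grasp_force: 0.0
```

Emit:
send_rows([
  {"x":-0.3,"y":0,"z":0,"ax":0,"ay":0,"az":0,"gripper":1},
  {"x":-0.3,"y":0,"z":0,"ax":0,"ay":0,"az":0,"gripper":1},
  {"x":-0.3,"y":0,"z":0,"ax":0,"ay":0,"az":0,"gripper":1},
  {"x":-0.2,"y":0,"z":0,"ax":0,"ay":0,"az":0,"gripper":1},
  {"x":-0.2,"y":0,"z":0,"ax":0,"ay":0,"az":0,"gripper":1},
])

```text
clock: 10.05
position: [504.2, 192.8, 14.6]
ee_rot: [0.001, 1.0, -0.002, -0.004]
contact_force: [-9.5, 0.5, 5.2]
gripper_width: 0.1
grasp_force: 4.6
```

Emit:
send_rows([
  {"x":-0.2,"y":0,"z":0,"ax":0,"ay":0,"az":0,"gripper":1},
  {"x":-0.2,"y":0,"z":0,"ax":0,"ay":0,"az":0,"gripper":1},
])

```text
clock: 10.22
position: [508.0, 192.7, 14.6]
ee_rot: [0.001, 1.0, -0.002, -0.004]
contact_force: [-9.4, 0.6, 5.6]
gripper_width: -0.2
grasp_force: 4.6
```

Emit:
send_rows([
  {"x":-0.2,"y":0,"z":0,"ax":0,"ay":0,"az":0,"gripper":1},
  {"x":-0.2,"y":0,"z":0,"ax":0,"ay":0,"az":0,"gripper":1},
])

```text
clock: 10.38
position: [512.0, 192.7, 14.6]
ee_rot: [0.001, 1.0, -0.002, -0.004]
contact_force: [-9.3, 0.2, 4.9]
gripper_width: 0.2
grasp_force: 4.6
```

Emit:
send_rows([
  {"x":0,"y":0,"z":0,"ax":0,"ay":0,"az":0,"gripper":1},
  {"x":0,"y":0,"z":0,"ax":0,"ay":0,"az":0,"gripper":1},
  {"x":0,"y":0,"z":0,"ax":0,"ay":0,"az":0,"gripper":1},
])

```text
clock: 10.63
position: [513.0, 192.9, 14.7]
ee_rot: [0.001, 1.0, -0.002, -0.003]
contact_force: [-7.0, -0.7, 3.4]
gripper_width: -0.1
grasp_force: 3.0
```

L grips too (9.4 N moving, 7.0 N at rest). R is therefore the slick one for the drawer unit, and M and L go to the tray. I take R first, along the row in front of the tray. I lift out of L and go over to R.

Emit:
send_rows([
  {"x":0.5,"y":0,"z":0,"ax":0,"ay":0,"az":0,"gripper":1},
  {"x":0.5,"y":0,"z":-2.0,"ax":0,"ay":0,"az":0,"gripper":1},
  {"x":0,"y":0,"z":-2.0,"ax":0,"ay":0,"az":0,"gripper":1},
  {"x":0.1,"y":-3.95,"z":0,"ax":0,"ay":0,"az":0,"gripper":1},
  {"x":0.1,"y":-3.95,"z":0,"ax":0,"ay":0,"az":0,"gripper":1},
])

```text
clock: 11.05
position: [505.7, 117.2, 57.0]
ee_rot: [-0.002, 1.0, 0.001, 0.003]
contact_force: [-0.8, -1.2, 0.1]
gripper_width: -0.2
grasp_force: 0.0
```

Emit:
send_rows([
  {"x":0.1,"y":-3.95,"z":0,"ax":0,"ay":0,"az":0,"gripper":1},
  {"x":0.1,"y":-3.95,"z":0,"ax":0,"ay":0,"az":0,"gripper":1},
  {"x":0.1,"y":-3.95,"z":0,"ax":0,"ay":0,"az":0,"gripper":1},
  {"x":0.1,"y":-3.95,"z":0,"ax":0,"ay":0,"az":0,"gripper":1},
  {"x":0.1,"y":-3.95,"z":0,"ax":0,"ay":0,"az":0,"gripper":1},
])

```text
clock: 11.47
position: [499.1, -83.5, 55.7]
ee_rot: [-0.0, 1.0, 0.0, 0.001]
contact_force: [1.9, 0.5, 0.2]
gripper_width: -0.0
grasp_force: 0.0
```

Emit:
send_rows([
  {"x":0.1,"y":-3.95,"z":0,"ax":0,"ay":0,"az":0,"gripper":1},
  {"x":0.1,"y":-3.95,"z":0,"ax":0,"ay":0,"az":0,"gripper":1},
  {"x":0,"y":-3.95,"z":0,"ax":0,"ay":0,"az":0,"gripper":1},
  {"x":0,"y":-3.95,"z":0,"ax":0,"ay":0,"az":0,"gripper":1},
  {"x":0,"y":0,"z":0,"ax":0,"ay":0,"az":0,"gripper":1},
])

```text
clock: 11.88
position: [497.2, -245.6, 55.5]
ee_rot: [0.003, 1.0, -0.001, 0.001]
contact_force: [0.7, 0.4, 0.7]
gripper_width: 0.1
grasp_force: 0.0
```

Run:
```python
from h import *
s=arm.read_state(); print(s['clock'],s['position'],s['contact_force'])
im,d=arm.get_image('top'); cv2.imwrite('pics/top1.png',cv2.convertScaleAbs(im[90:350,100:530,::-1],alpha=1.5))
for b in arm.boxes_of('top','coaster_1'):
    r=b['rect']; print(round(b['score'],2),np.round(r),np.round(px2w('top',[(r[0]+r[2]/2,r[1]+r[3]/2)],z=15))[0])
```

```text
11.8833 [ 497.24140258 -245.60031295   55.48247941] [0.69848697 0.36649346 0.70869956]
0.96 [152. 367.  44.  48.] [170. 325.  15.]
0.87 [390. 240.  45.  37.] [ 480. -241.   15.]
0.83 [283. 234.  40.  45.] [485.  24.  15.]
0.72 [419. 358.  42.  58.] [ 177. -298.   15.]
0.55 [212. 238.  44.  49.] [472. 190.  15.]
```

View pics/top1.png

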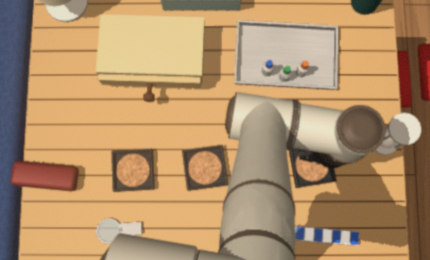

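The picture shows L at crop (133,170), M at (205,167) and R under the gripper at (315,168), and the other things look unmoved. Now I drag R forward to the row in front of the tray.

Emit:
send_rows([
  {"x":0,"y":0,"z":1.6,"ax":0,"ay":0,"az":0,"gripper":1},
  {"x":0,"y":0,"z":1.4,"ax":0,"ay":0,"az":0,"gripper":1},
  {"x":0,"y":0,"z":0.7,"ax":0,"ay":0,"az":0,"gripper":1},
  {"x":0,"y":0,"z":0.4,"ax":0,"ay":0,"az":0,"gripper":1},
  {"x":-0.6,"y":0,"z":0,"ax":0,"ay":0,"az":0,"gripper":1},
])

```text
clock: 12.4
position: [501.6, -238.7, 13.6]
ee_rot: [-0.0, 1.0, 0.0, -0.001]
contact_force: [0.0, 0.1, -0.7]
gripper_width: -0.2
grasp_force: 0.0
```

Emit:
send_rows([
  {"x":-0.6,"y":0,"z":0,"ax":0,"ay":0,"az":0,"gripper":1},
  {"x":-0.6,"y":0,"z":0,"ax":0,"ay":0,"az":0,"gripper":1},
  {"x":-0.4,"y":0,"z":0,"ax":0,"ay":0,"az":0,"gripper":1},
  {"x":-0.4,"y":0,"z":0,"ax":0,"ay":0,"az":0,"gripper":1},
  {"x":-0.4,"y":0,"z":0,"ax":0,"ay":0,"az":0,"gripper":1},
])

```text
clock: 12.82
position: [526.7, -239.8, 14.5]
ee_rot: [0.0, 1.0, 0.0, -0.001]
contact_force: [-2.8, -0.8, 1.3]
gripper_width: -0.2
grasp_force: 1.2
```

Emit:
send_rows([
  {"x":-0.5,"y":0,"z":0,"ax":0,"ay":0,"az":0,"gripper":1},
  {"x":-0.5,"y":0,"z":0,"ax":0,"ay":0,"az":0,"gripper":1},
  {"x":-0.5,"y":0,"z":0,"ax":0,"ay":0,"az":0,"gripper":1},
  {"x":-0.5,"y":0,"z":0,"ax":0,"ay":0,"az":0,"gripper":1},
  {"x":-0.5,"y":0,"z":0,"ax":0,"ay":0,"az":0,"gripper":1},
])

```text
clock: 13.23
position: [551.8, -240.0, 14.3]
ee_rot: [0.0, 1.0, 0.0, -0.0]
contact_force: [-4.0, 0.4, 2.2]
gripper_width: 0.3
grasp_force: 1.7
```

Emit:
send_rows([
  {"x":-0.6,"y":0,"z":0,"ax":0,"ay":0,"az":0,"gripper":1},
  {"x":-0.6,"y":0,"z":0,"ax":0,"ay":0,"az":0,"gripper":1},
  {"x":-0.6,"y":0,"z":0,"ax":0,"ay":0,"az":0,"gripper":1},
  {"x":-0.6,"y":0,"z":0,"ax":0,"ay":0,"az":0,"gripper":1},
  {"x":-0.6,"y":0,"z":0,"ax":0,"ay":0,"az":0,"gripper":1},
])

```text
clock: 13.65
position: [582.4, -239.9, 14.3]
ee_rot: [0.0, 1.0, -0.0, -0.0]
contact_force: [-3.7, 0.1, 2.9]
gripper_width: -0.1
grasp_force: 1.8
```

Emit:
send_rows([
  {"x":-0.6,"y":0,"z":0,"ax":0,"ay":0,"az":0,"gripper":1},
  {"x":-0.6,"y":0,"z":0,"ax":0,"ay":0,"az":0,"gripper":1},
  {"x":-0.6,"y":0,"z":0,"ax":0,"ay":0,"az":0,"gripper":1},
  {"x":-0.6,"y":0,"z":0,"ax":0,"ay":0,"az":0,"gripper":1},
  {"x":-0.6,"y":0,"z":0,"ax":0,"ay":0,"az":0,"gripper":1},
])

```text
clock: 14.07
position: [612.4, -239.9, 14.3]
ee_rot: [0.0, 1.0, -0.0, 0.0]
contact_force: [-3.1, 0.8, 2.7]
gripper_width: 0.2
grasp_force: 1.8
```

Emit:
send_rows([
  {"x":-0.6,"y":0,"z":0,"ax":0,"ay":0,"az":0,"gripper":1},
  {"x":-0.6,"y":0,"z":0,"ax":0,"ay":0,"az":0,"gripper":1},
  {"x":-0.5,"y":0,"z":0,"ax":0,"ay":0,"az":0,"gripper":1},
  {"x":-0.4,"y":0,"z":0,"ax":0,"ay":0,"az":0,"gripper":1},
  {"x":-0.3,"y":0,"z":0,"ax":0,"ay":0,"az":0,"gripper":1},
])

```text
clock: 14.48
position: [636.7, -239.9, 14.4]
ee_rot: [0.0, 1.0, -0.0, 0.001]
contact_force: [-3.1, 0.4, 2.2]
gripper_width: 0.2
grasp_force: 1.3
```

Emit:
send_rows([
  {"x":-0.4,"y":0,"z":0,"ax":0,"ay":0,"az":0,"gripper":1},
  {"x":-0.4,"y":0,"z":0,"ax":0,"ay":0,"az":0,"gripper":1},
  {"x":1.1,"y":0,"z":0,"ax":0,"ay":0,"az":0,"gripper":1},
  {"x":1.1,"y":0,"z":0,"ax":0,"ay":0,"az":0,"gripper":1},
  {"x":1.1,"y":0,"z":0,"ax":0,"ay":0,"az":0,"gripper":1},
])

```text
clock: 14.9
position: [612.3, -239.9, 14.4]
ee_rot: [0.0, 1.0, -0.0, 0.002]
contact_force: [0.1, 0.4, -0.7]
gripper_width: 0.1
grasp_force: 0.0
```

Emit:
send_rows([
  {"x":0,"y":0.7,"z":0,"ax":0,"ay":0,"az":0,"gripper":1},
  {"x":0,"y":0.7,"z":0,"ax":0,"ay":0,"az":0,"gripper":1},
  {"x":0,"y":0.6,"z":0,"ax":0,"ay":0,"az":0,"gripper":1},
  {"x":0,"y":0.4,"z":0,"ax":0,"ay":0,"az":0,"gripper":1},
  {"x":0,"y":0.4,"z":0,"ax":0,"ay":0,"az":0,"gripper":1},
])

```text
clock: 15.32
position: [611.8, -211.0, 14.4]
ee_rot: [-0.0, 1.0, -0.0, 0.001]
contact_force: [-0.6, -0.3, -0.6]
gripper_width: -0.3
grasp_force: 0.0
```

Emit:
send_rows([
  {"x":0,"y":0.4,"z":0,"ax":0,"ay":0,"az":0,"gripper":1},
  {"x":0,"y":0.5,"z":0,"ax":0,"ay":0,"az":0,"gripper":1},
  {"x":0,"y":0.6,"z":0,"ax":0,"ay":0,"az":0,"gripper":1},
  {"x":0,"y":0.6,"z":0,"ax":0,"ay":0,"az":0,"gripper":1},
  {"x":0,"y":0.6,"z":0,"ax":0,"ay":0,"az":0,"gripper":1},
])

```text
clock: 15.73
position: [610.8, -184.6, 14.3]
ee_rot: [0.0, 1.0, -0.0, 0.0]
contact_force: [0.2, -2.2, -1.2]
gripper_width: -0.0
grasp_force: 0.9
```

Emit:
send_rows([
  {"x":0,"y":0.7,"z":0,"ax":0,"ay":0,"az":0,"gripper":1},
  {"x":0,"y":0.7,"z":0,"ax":0,"ay":0,"az":0,"gripper":1},
  {"x":0,"y":0.7,"z":0,"ax":0,"ay":0,"az":0,"gripper":1},
  {"x":0,"y":0.7,"z":0,"ax":0,"ay":0,"az":0,"gripper":1},
  {"x":0,"y":0.7,"z":0,"ax":0,"ay":0,"az":0,"gripper":1},
])

```text
clock: 16.15
position: [610.6, -149.2, 14.2]
ee_rot: [0.0, 1.0, 0.0, -0.0]
contact_force: [-0.1, -1.0, -0.8]
gripper_width: -0.2
grasp_force: 1.0
```

Emit:
send_rows([
  {"x":0,"y":0.7,"z":0,"ax":0,"ay":0,"az":0,"gripper":1},
  {"x":0,"y":0.7,"z":0,"ax":0,"ay":0,"az":0,"gripper":1},
  {"x":0,"y":0.7,"z":0,"ax":0,"ay":0,"az":0,"gripper":1},
  {"x":0,"y":0.7,"z":0,"ax":0,"ay":0,"az":0,"gripper":1},
  {"x":0,"y":0.7,"z":0,"ax":0,"ay":0,"az":0,"gripper":1},
])

```text
clock: 16.57
position: [610.8, -114.2, 14.3]
ee_rot: [0.0, 1.0, 0.0, -0.0]
contact_force: [0.8, -1.5, -0.8]
gripper_width: 0.2
grasp_force: 0.9
```

Emit:
send_rows([
  {"x":0,"y":0.7,"z":0,"ax":0,"ay":0,"az":0,"gripper":1},
  {"x":0,"y":0.7,"z":0,"ax":0,"ay":0,"az":0,"gripper":1},
  {"x":0,"y":0.7,"z":0,"ax":0,"ay":0,"az":0,"gripper":1},
  {"x":0,"y":0.7,"z":0,"ax":0,"ay":0,"az":0,"gripper":1},
  {"x":0,"y":0.7,"z":0,"ax":0,"ay":0,"az":0,"gripper":1},
])

```text
clock: 16.98
position: [610.8, -79.2, 14.3]
ee_rot: [0.0, 1.0, 0.0, -0.0]
contact_force: [0.5, -2.2, -1.8]
gripper_width: 0.3
grasp_force: 0.9
```

Emit:
send_rows([
  {"x":0,"y":0.7,"z":0,"ax":0,"ay":0,"az":0,"gripper":1},
  {"x":0,"y":0.7,"z":0,"ax":0,"ay":0,"az":0,"gripper":1},
  {"x":0,"y":0.7,"z":0,"ax":0,"ay":0,"az":0,"gripper":1},
  {"x":0,"y":0.6,"z":0,"ax":0,"ay":0,"az":0,"gripper":1},
  {"x":0,"y":0.4,"z":0,"ax":0,"ay":0,"az":0,"gripper":1},
])

```text
clock: 17.4
position: [610.9, -48.0, 14.3]
ee_rot: [0.0, 1.0, 0.0, 0.0]
contact_force: [-0.1, -1.7, -0.7]
gripper_width: 0.3
grasp_force: 0.8
```

```bash
cat > look.py <<'E'
from h import *
import sys
s=arm.read_state(); print(s['clock'],s['position'],s['contact_force'])
im,d=arm.get_image('top'); cv2.imwrite(sys.argv[1],cv2.convertScaleAbs(im[90:350,100:530,::-1],alpha=1.5))
for b in arm.boxes_of('top','coaster_1'):
    r=b['rect']; print(round(b['score'],2),np.round(r),np.round(px2w('top',[(r[0]+r[2]/2,r[1]+r[3]/2)],z=15))[0])
E
python3 look.py pics/top2.png
```

```text
17.4 [610.88949645 -48.03677937  14.34417442] [-0.08076159 -1.65327518 -0.65459294]
0.94 [413. 359.  52.  56.] [ 178. -294.   15.]
0.89 [290. 232.  34.  48.] [488.  15.  15.]
0.81 [330. 192.  39.  35.] [602. -89.  15.]
0.55 [208. 238.  23.  49.] [472. 225.  15.]
0.53 [150. 400.  15.   9.] [137. 363.  15.]
```

Emit:
send_rows([
  {"x":0,"y":0.5,"z":0,"ax":0,"ay":0,"az":0,"gripper":1},
  {"x":0,"y":0.6,"z":0,"ax":0,"ay":0,"az":0,"gripper":1},
  {"x":0,"y":0.7,"z":0,"ax":0,"ay":0,"az":0,"gripper":1},
  {"x":0,"y":0.7,"z":0,"ax":0,"ay":0,"az":0,"gripper":1},
  {"x":0,"y":0.7,"z":0,"ax":0,"ay":0,"az":0,"gripper":1},
])

```text
clock: 17.92
position: [610.8, -16.4, 14.4]
ee_rot: [0.0, 1.0, -0.0, -0.0]
contact_force: [-0.0, -2.4, -0.8]
gripper_width: -0.1
grasp_force: 1.3
```

Emit:
send_rows([
  {"x":0,"y":0.7,"z":0,"ax":0,"ay":0,"az":0,"gripper":1},
  {"x":0,"y":0.7,"z":0,"ax":0,"ay":0,"az":0,"gripper":1},
  {"x":0,"y":0.7,"z":0,"ax":0,"ay":0,"az":0,"gripper":1},
  {"x":0,"y":0.7,"z":0,"ax":0,"ay":0,"az":0,"gripper":1},
  {"x":0,"y":0.7,"z":0,"ax":0,"ay":0,"az":0,"gripper":1},
])

```text
clock: 18.33
position: [610.9, 18.8, 14.4]
ee_rot: [0.0, 1.0, -0.0, -0.0]
contact_force: [-0.4, -3.1, 1.0]
gripper_width: 0.1
grasp_force: 1.3
```

Emit:
send_rows([
  {"x":0,"y":0.7,"z":0,"ax":0,"ay":0,"az":0,"gripper":1},
  {"x":0,"y":0.7,"z":0,"ax":0,"ay":0,"az":0,"gripper":1},
  {"x":0,"y":0.7,"z":0,"ax":0,"ay":0,"az":0,"gripper":1},
  {"x":0,"y":0.7,"z":0,"ax":0,"ay":0,"az":0,"gripper":1},
  {"x":0,"y":0.7,"z":0,"ax":0,"ay":0,"az":0,"gripper":1},
])

```text
clock: 18.75
position: [610.8, 53.7, 14.3]
ee_rot: [0.0, 1.0, -0.0, -0.0]
contact_force: [0.5, -2.7, 0.7]
gripper_width: 0.2
grasp_force: 1.4
```

Emit:
send_rows([
  {"x":0,"y":0.7,"z":0,"ax":0,"ay":0,"az":0,"gripper":1},
  {"x":0,"y":0.7,"z":0,"ax":0,"ay":0,"az":0,"gripper":1},
  {"x":0,"y":0.7,"z":0,"ax":0,"ay":0,"az":0,"gripper":1},
  {"x":0,"y":0.7,"z":0,"ax":0,"ay":0,"az":0,"gripper":1},
  {"x":0,"y":0.7,"z":0,"ax":0,"ay":0,"az":0,"gripper":1},
])

```text
clock: 19.17
position: [610.9, 88.8, 14.3]
ee_rot: [0.0, 1.0, -0.0, -0.0]
contact_force: [0.2, -2.6, 0.9]
gripper_width: -0.1
grasp_force: 1.4
```

Emit:
send_rows([
  {"x":0,"y":0.7,"z":0,"ax":0,"ay":0,"az":0,"gripper":1},
  {"x":0,"y":0.7,"z":0,"ax":0,"ay":0,"az":0,"gripper":1},
  {"x":0,"y":0.7,"z":0,"ax":0,"ay":0,"az":0,"gripper":1},
  {"x":0,"y":0.7,"z":0,"ax":0,"ay":0,"az":0,"gripper":1},
  {"x":0,"y":0.7,"z":0,"ax":0,"ay":0,"az":0,"gripper":1},
])

```text
clock: 19.58
position: [610.9, 123.8, 14.3]
ee_rot: [0.0, 1.0, -0.0, -0.0]
contact_force: [-0.2, -3.6, 0.8]
gripper_width: 0.1
grasp_force: 1.5
```

Emit:
send_rows([
  {"x":0,"y":0.5,"z":0,"ax":0,"ay":0,"az":0,"gripper":1},
  {"x":0,"y":0.4,"z":0,"ax":0,"ay":0,"az":0,"gripper":1},
  {"x":0,"y":0.2,"z":0,"ax":0,"ay":0,"az":0,"gripper":1},
  {"x":0,"y":0,"z":0,"ax":0,"ay":0,"az":0,"gripper":1},
  {"x":0,"y":-0.5,"z":0,"ax":0,"ay":0,"az":0,"gripper":1},
])

```text
clock: 20.0
position: [611.3, 130.2, 14.3]
ee_rot: [-0.0, 1.0, 0.0, 0.001]
contact_force: [-0.1, 0.2, -0.7]
gripper_width: -0.4
grasp_force: 0.0
```

```bash
python3 look.py pics/top3.png
```

```text
20.0 [611.32359728 130.21249783  14.31134648] [-0.0866796   0.17104058 -0.71263992]
0.9 [252. 189.  42.  38.] [607.  96.  15.]
0.86 [408. 359.  57.  57.] [ 177. -289.   15.]
0.72 [282. 234.  46.  45.] [487.  21.  15.]
0.52 [175. 400.  19.  14.] [132. 299.  15.]
```

View pics/top3.png

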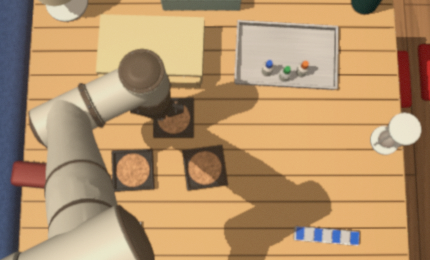

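R sits before the drawer unit at about (608,97), at crop (175,118). It is about 83 mm off the front, so I will nudge it closer later. Now I take M right to y -120, then forward.

Emit:
send_rows([
  {"x":0,"y":-1,"z":-2,"ax":0,"ay":0,"az":0,"gripper":1},
  {"x":0,"y":0,"z":-2.0,"ax":0,"ay":0,"az":0,"gripper":1},
  {"x":2.5,"y":-2.0,"z":0,"ax":0,"ay":0,"az":0,"gripper":1},
  {"x":2.5,"y":-2.0,"z":0,"ax":0,"ay":0,"az":0,"gripper":1},
  {"x":2.5,"y":-2.1,"z":0,"ax":0,"ay":0,"az":0,"gripper":1},
])

```text
clock: 20.52
position: [535.3, 57.6, 54.6]
ee_rot: [0.0, 1.0, 0.0, 0.001]
contact_force: [-0.5, -0.2, -0.4]
gripper_width: -0.2
grasp_force: 0.0
```

Emit:
send_rows([
  {"x":2.5,"y":-2.1,"z":0,"ax":0,"ay":0,"az":0,"gripper":1},
  {"x":2.4,"y":-2.1,"z":0,"ax":0,"ay":0,"az":0,"gripper":1},
  {"x":0,"y":0,"z":1.6,"ax":0,"ay":0,"az":0,"gripper":1},
  {"x":0,"y":0,"z":1.4,"ax":0,"ay":0,"az":0,"gripper":1},
  {"x":0,"y":0,"z":0.6,"ax":0,"ay":0,"az":0,"gripper":1},
])

```text
clock: 20.93
position: [485.9, 15.4, 17.5]
ee_rot: [0.001, 1.0, -0.0, -0.001]
contact_force: [-0.2, 0.5, -0.7]
gripper_width: -0.1
grasp_force: 0.0
```

Emit:
send_rows([
  {"x":0,"y":0,"z":0.4,"ax":0,"ay":0,"az":0,"gripper":1},
  {"x":0,"y":0,"z":0,"ax":0,"ay":0,"az":0,"gripper":1},
  {"x":0,"y":-0.6,"z":0,"ax":0,"ay":0,"az":0,"gripper":1},
  {"x":0,"y":-0.6,"z":0,"ax":0,"ay":0,"az":0,"gripper":1},
  {"x":0,"y":-0.4,"z":0,"ax":0,"ay":0,"az":0,"gripper":1},
])

```text
clock: 21.35
position: [487.2, -0.3, 14.7]
ee_rot: [0.0, 1.0, 0.0, 0.0]
contact_force: [-0.1, 0.1, 0.7]
gripper_width: -0.4
grasp_force: 0.0
```

Emit:
send_rows([
  {"x":0,"y":-0.3,"z":0,"ax":0,"ay":0,"az":0,"gripper":1},
  {"x":0,"y":-0.3,"z":0,"ax":0,"ay":0,"az":0,"gripper":1},
  {"x":0,"y":-0.3,"z":0,"ax":0,"ay":0,"az":0,"gripper":1},
  {"x":0,"y":-0.3,"z":0,"ax":0,"ay":0,"az":0,"gripper":1},
  {"x":0,"y":-0.3,"z":0,"ax":0,"ay":0,"az":0,"gripper":1},
])

```text
clock: 21.77
position: [487.0, -14.9, 14.3]
ee_rot: [0.0, 1.0, 0.0, 0.0]
contact_force: [-1.2, 3.5, -0.2]
gripper_width: 0.1
grasp_force: 2.2
```

Emit:
send_rows([
  {"x":0,"y":-0.4,"z":0,"ax":0,"ay":0,"az":0,"gripper":1},
  {"x":0,"y":-0.4,"z":0,"ax":0,"ay":0,"az":0,"gripper":1},
  {"x":0,"y":-0.4,"z":0,"ax":0,"ay":0,"az":0,"gripper":1},
  {"x":0,"y":-0.4,"z":0,"ax":0,"ay":0,"az":0,"gripper":1},
  {"x":0,"y":-0.4,"z":0,"ax":0,"ay":0,"az":0,"gripper":1},
])

```text
clock: 22.18
position: [487.0, -35.0, 14.3]
ee_rot: [0.0, 1.0, 0.0, 0.0]
contact_force: [-0.5, 4.0, 0.2]
gripper_width: -0.2
grasp_force: 2.3
```

Emit:
send_rows([
  {"x":0,"y":-0.3,"z":0,"ax":0,"ay":0,"az":0,"gripper":1},
  {"x":0,"y":0,"z":0,"ax":0,"ay":0,"az":0,"gripper":1},
  {"x":0,"y":0,"z":0,"ax":0,"ay":0,"az":0,"gripper":1},
  {"x":0,"y":0,"z":0,"ax":0,"ay":0,"az":0,"gripper":1},
])

```text
clock: 22.52
position: [486.7, -38.4, 14.3]
ee_rot: [0.0, 1.0, -0.0, -0.0]
contact_force: [0.2, -0.8, 0.2]
gripper_width: 0.0
grasp_force: 0.0
```

Emit:
send_rows([
  {"x":0,"y":-0.3,"z":0,"ax":0,"ay":0,"az":0,"gripper":1},
  {"x":0,"y":-0.4,"z":0,"ax":0,"ay":0,"az":0,"gripper":1},
  {"x":0,"y":-0.5,"z":0,"ax":0,"ay":0,"az":0,"gripper":1},
  {"x":0,"y":-0.5,"z":0,"ax":0,"ay":0,"az":0,"gripper":1},
  {"x":0,"y":-0.5,"z":0,"ax":0,"ay":0,"az":0,"gripper":1},
])

```text
clock: 22.93
position: [487.0, -60.1, 14.3]
ee_rot: [0.0, 1.0, 0.0, 0.0]
contact_force: [-0.3, 4.1, -0.3]
gripper_width: -0.1
grasp_force: 2.3
```

Emit:
send_rows([
  {"x":0,"y":-0.5,"z":0,"ax":0,"ay":0,"az":0,"gripper":1},
  {"x":0,"y":-0.5,"z":0,"ax":0,"ay":0,"az":0,"gripper":1},
  {"x":0,"y":-0.5,"z":0,"ax":0,"ay":0,"az":0,"gripper":1},
  {"x":0,"y":-0.5,"z":0,"ax":0,"ay":0,"az":0,"gripper":1},
  {"x":0,"y":-0.5,"z":0,"ax":0,"ay":0,"az":0,"gripper":1},
])

```text
clock: 23.35
position: [486.8, -85.4, 14.3]
ee_rot: [0.0, 1.0, 0.0, -0.0]
contact_force: [0.6, 4.9, -0.5]
gripper_width: 0.1
grasp_force: 2.3
```

Emit:
send_rows([
  {"x":0,"y":-0.5,"z":0,"ax":0,"ay":0,"az":0,"gripper":1},
  {"x":0,"y":-0.5,"z":0,"ax":0,"ay":0,"az":0,"gripper":1},
  {"x":0,"y":-0.5,"z":0,"ax":0,"ay":0,"az":0,"gripper":1},
  {"x":0,"y":-0.5,"z":0,"ax":0,"ay":0,"az":0,"gripper":1},
  {"x":0,"y":-0.5,"z":0,"ax":0,"ay":0,"az":0,"gripper":1},
])

```text
clock: 23.77
position: [486.7, -110.3, 14.3]
ee_rot: [0.0, 1.0, 0.0, -0.0]
contact_force: [-0.6, 4.2, -0.9]
gripper_width: 0.4
grasp_force: 2.4
```

Emit:
send_rows([
  {"x":0,"y":-0.5,"z":0,"ax":0,"ay":0,"az":0,"gripper":1},
  {"x":0,"y":-0.5,"z":0,"ax":0,"ay":0,"az":0,"gripper":1},
  {"x":0,"y":-0.5,"z":0,"ax":0,"ay":0,"az":0,"gripper":1},
  {"x":0,"y":-0.5,"z":0,"ax":0,"ay":0,"az":0,"gripper":1},
  {"x":0,"y":-0.5,"z":0,"ax":0,"ay":0,"az":0,"gripper":1},
])

```text
clock: 24.18
position: [486.7, -135.3, 14.3]
ee_rot: [0.0, 1.0, 0.0, -0.0]
contact_force: [0.1, 4.2, -0.6]
gripper_width: -0.2
grasp_force: 2.4
```

Emit:
send_rows([
  {"x":0,"y":-0.4,"z":0,"ax":0,"ay":0,"az":0,"gripper":1},
  {"x":0,"y":-0.3,"z":0,"ax":0,"ay":0,"az":0,"gripper":1},
  {"x":0,"y":-0.2,"z":0,"ax":0,"ay":0,"az":0,"gripper":1},
  {"x":0,"y":0,"z":0,"ax":0,"ay":0,"az":0,"gripper":1},
  {"x":0,"y":0,"z":0,"ax":0,"ay":0,"az":0,"gripper":1},
])

```text
clock: 24.6
position: [486.8, -144.4, 14.4]
ee_rot: [0.0, 1.0, -0.0, -0.0]
contact_force: [0.6, 0.4, 0.1]
gripper_width: -0.1
grasp_force: 0.0
```

M pulls 4.2 N with no bearing down, against about 2 N for R, so the sorting stands. Now I bring M forward to the tray.

Emit:
send_rows([
  {"x":0,"y":1.0,"z":0,"ax":0,"ay":0,"az":0,"gripper":1},
  {"x":-0.5,"y":1.0,"z":0,"ax":0,"ay":0,"az":0,"gripper":1},
  {"x":-0.6,"y":1.0,"z":0,"ax":0,"ay":0,"az":0,"gripper":1},
  {"x":-0.6,"y":0,"z":0,"ax":0,"ay":0,"az":0,"gripper":1},
  {"x":-0.5,"y":0,"z":0,"ax":0,"ay":0,"az":0,"gripper":1},
])

```text
clock: 25.02
position: [510.2, -112.8, 14.5]
ee_rot: [-0.001, 1.0, -0.0, 0.0]
contact_force: [-0.6, 0.7, 0.1]
gripper_width: 0.4
grasp_force: 0.0
```

Emit:
send_rows([
  {"x":-0.3,"y":0,"z":0,"ax":0,"ay":0,"az":0,"gripper":1},
  {"x":-0.3,"y":0,"z":0,"ax":0,"ay":0,"az":0,"gripper":1},
  {"x":-0.3,"y":0,"z":0,"ax":0,"ay":0,"az":0,"gripper":1},
  {"x":-0.4,"y":0,"z":0,"ax":0,"ay":0,"az":0,"gripper":1},
  {"x":-0.4,"y":0,"z":0,"ax":0,"ay":0,"az":0,"gripper":1},
])

```text
clock: 25.43
position: [524.2, -114.2, 13.9]
ee_rot: [0.001, 1.0, 0.0, -0.002]
contact_force: [-6.0, 0.6, 2.2]
gripper_width: -0.1
grasp_force: 3.1
```

Emit:
send_rows([
  {"x":-0.5,"y":0,"z":0,"ax":0,"ay":0,"az":0,"gripper":1},
  {"x":-0.5,"y":0,"z":0,"ax":0,"ay":0,"az":0,"gripper":1},
  {"x":-0.5,"y":0,"z":0,"ax":0,"ay":0,"az":0,"gripper":1},
  {"x":-0.5,"y":0,"z":0,"ax":0,"ay":0,"az":0,"gripper":1},
  {"x":-0.5,"y":0,"z":0,"ax":0,"ay":0,"az":0,"gripper":1},
])

```text
clock: 25.85
position: [544.8, -114.6, 13.3]
ee_rot: [0.001, 1.0, -0.0, -0.007]
contact_force: [-10.6, -0.1, 6.3]
gripper_width: 0.1
grasp_force: 5.1
```

Emit:
send_rows([
  {"x":-0.5,"y":0,"z":0,"ax":0,"ay":0,"az":0,"gripper":1},
  {"x":-0.5,"y":0,"z":0,"ax":0,"ay":0,"az":0,"gripper":1},
  {"x":-0.5,"y":0,"z":0,"ax":0,"ay":0,"az":0,"gripper":1},
  {"x":-0.5,"y":0,"z":0,"ax":0,"ay":0,"az":0,"gripper":1},
  {"x":-0.5,"y":0,"z":0,"ax":0,"ay":0,"az":0,"gripper":1},
])

```text
clock: 26.27
position: [569.9, -114.6, 13.3]
ee_rot: [0.001, 1.0, -0.0, -0.007]
contact_force: [-9.6, 0.7, 6.7]
gripper_width: -0.4
grasp_force: 5.0
```

Emit:
send_rows([
  {"x":-0.5,"y":0,"z":0,"ax":0,"ay":0,"az":0,"gripper":1},
  {"x":-0.5,"y":0,"z":0,"ax":0,"ay":0,"az":0,"gripper":1},
  {"x":-0.5,"y":0,"z":0,"ax":0,"ay":0,"az":0,"gripper":1},
  {"x":-0.5,"y":0,"z":0,"ax":0,"ay":0,"az":0,"gripper":1},
  {"x":-0.5,"y":0,"z":0,"ax":0,"ay":0,"az":0,"gripper":1},
])

```text
clock: 26.68
position: [595.1, -114.7, 13.3]
ee_rot: [0.001, 1.0, -0.0, -0.007]
contact_force: [-10.2, 0.4, 6.7]
gripper_width: 0.1
grasp_force: 5.0
```

Emit:
send_rows([
  {"x":-0.5,"y":0,"z":0,"ax":0,"ay":0,"az":0,"gripper":1},
  {"x":-0.5,"y":0,"z":0,"ax":0,"ay":0,"az":0,"gripper":1},
  {"x":-0.5,"y":0,"z":0,"ax":0,"ay":0,"az":0,"gripper":1},
  {"x":-0.5,"y":0,"z":0,"ax":0,"ay":0,"az":0,"gripper":1},
  {"x":-0.5,"y":0,"z":0,"ax":0,"ay":0,"az":0,"gripper":1},
])

```text
clock: 27.1
position: [620.3, -114.7, 13.3]
ee_rot: [0.001, 1.0, -0.0, -0.007]
contact_force: [-10.0, -0.9, 6.2]
gripper_width: 0.2
grasp_force: 5.0
```

Emit:
send_rows([
  {"x":-0.5,"y":0,"z":0,"ax":0,"ay":0,"az":0,"gripper":1},
  {"x":-0.5,"y":0,"z":0,"ax":0,"ay":0,"az":0,"gripper":1},
  {"x":-0.5,"y":0,"z":0,"ax":0,"ay":0,"az":0,"gripper":1},
  {"x":-0.5,"y":0,"z":0,"ax":0,"ay":0,"az":0,"gripper":1},
  {"x":-0.5,"y":0,"z":0,"ax":0,"ay":0,"az":0,"gripper":1},
])

```text
clock: 27.52
position: [645.5, -114.7, 13.4]
ee_rot: [0.001, 1.0, -0.0, -0.006]
contact_force: [-9.7, -0.6, 6.4]
gripper_width: 0.1
grasp_force: 4.9
```

Emit:
send_rows([
  {"x":-0.4,"y":0,"z":0,"ax":0,"ay":0,"az":0,"gripper":1},
  {"x":-0.2,"y":0,"z":0,"ax":0,"ay":0,"az":0,"gripper":1},
  {"x":0,"y":0,"z":0,"ax":0,"ay":0,"az":0,"gripper":1},
  {"x":0.6,"y":0,"z":0,"ax":0,"ay":0,"az":0,"gripper":1},
  {"x":0.8,"y":0,"z":0,"ax":0,"ay":0,"az":0,"gripper":1},
])

```text
clock: 27.93
position: [643.3, -114.1, 14.2]
ee_rot: [0.0, 1.0, -0.0, 0.001]
contact_force: [0.8, -0.7, -0.3]
gripper_width: 0.3
grasp_force: 0.0
```

Emit:
send_rows([
  {"x":0,"y":0,"z":-2.5,"ax":0,"ay":0,"az":0,"gripper":1},
  {"x":1,"y":0,"z":-2.0,"ax":0,"ay":0,"az":0,"gripper":1},
  {"x":2,"y":3.5,"z":0,"ax":0,"ay":0,"az":0,"gripper":1},
  {"x":2,"y":3.5,"z":0,"ax":0,"ay":0,"az":0,"gripper":1},
  {"x":2,"y":3.5,"z":0,"ax":0,"ay":0,"az":0,"gripper":1},
])

```text
clock: 28.35
position: [572.4, -8.3, 59.9]
ee_rot: [0.001, 1.0, 0.0, 0.001]
contact_force: [0.6, 0.9, -0.8]
gripper_width: -0.1
grasp_force: 0.0
```

Emit:
send_rows([
  {"x":2,"y":3.5,"z":0,"ax":0,"ay":0,"az":0,"gripper":1},
  {"x":1.6,"y":3.5,"z":0,"ax":0,"ay":0,"az":0,"gripper":1},
  {"x":0,"y":3.6,"z":0,"ax":0,"ay":0,"az":0,"gripper":1},
  {"x":0,"y":0,"z":1,"ax":0,"ay":0,"az":0,"gripper":1},
  {"x":0,"y":0,"z":0,"ax":0,"ay":0,"az":0,"gripper":1},
])

```text
clock: 28.77
position: [536.1, 98.8, 48.6]
ee_rot: [-0.001, 1.0, 0.0, -0.0]
contact_force: [-0.9, -0.9, -0.3]
gripper_width: -0.2
grasp_force: 0.0
```

```bash
python3 look.py pics/top4.png
```

```text
28.7667 [536.06009454  98.82233305  48.57864998] [-0.90488437 -0.85842096 -0.28132518]
0.92 [336. 185.  44.  44.] [ 610. -110.   15.]
0.75 [279. 188.  16.  32.] [616.  63.  15.]
0.66 [410. 357.  54.  60.] [ 178. -291.   15.]
0.57 [209. 239.  46.  44.] [476. 196.  15.]
0.48 [151. 371.   8.  26.] [185. 370.  15.]
0.42 [197. 105. 107.  74.] [776. 155.  15.]
```

View pics/top4.png

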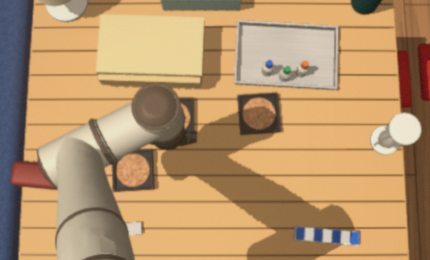

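M is before the tray at about (612,-110), leaving a gap of about 7 px. Now I nudge R toward the drawer unit from behind.

Emit:
send_rows([
  {"x":0.4,"y":0,"z":1.6,"ax":0,"ay":0,"az":0,"gripper":1},
  {"x":0,"y":0,"z":1.4,"ax":0,"ay":0,"az":0,"gripper":1},
  {"x":0,"y":0,"z":0.9,"ax":0,"ay":0,"az":0,"gripper":1},
  {"x":0,"y":0,"z":0,"ax":0,"ay":0,"az":0,"gripper":1},
  {"x":-0.4,"y":0,"z":0,"ax":0,"ay":0,"az":0,"gripper":1},
])

```text
clock: 29.28
position: [536.5, 96.0, 10.1]
ee_rot: [0.001, 1.0, -0.0, -0.001]
contact_force: [-0.2, 0.6, -0.1]
gripper_width: 0.1
grasp_force: 0.0
```

Emit:
send_rows([
  {"x":-0.4,"y":0,"z":0,"ax":0,"ay":0,"az":0,"gripper":1},
  {"x":-0.4,"y":0,"z":0,"ax":0,"ay":0,"az":0,"gripper":1},
  {"x":-0.4,"y":0,"z":0,"ax":0,"ay":0,"az":0,"gripper":1},
  {"x":-0.4,"y":0,"z":0,"ax":0,"ay":0,"az":0,"gripper":1},
])

```text
clock: 29.62
position: [552.8, 96.9, 10.7]
ee_rot: [0.001, 1.0, -0.0, -0.001]
contact_force: [-2.5, 0.2, 2.9]
gripper_width: 0.1
grasp_force: 1.5
```

Emit:
send_rows([
  {"x":-0.4,"y":0,"z":0,"ax":0,"ay":0,"az":0,"gripper":1},
  {"x":-0.4,"y":0,"z":0,"ax":0,"ay":0,"az":0,"gripper":1},
  {"x":-0.3,"y":0,"z":0,"ax":0,"ay":0,"az":0,"gripper":1},
  {"x":-0.2,"y":0,"z":0,"ax":0,"ay":0,"az":0,"gripper":1},
])

```text
clock: 29.95
position: [566.3, 97.1, 10.3]
ee_rot: [0.0, 1.0, -0.0, 0.0]
contact_force: [-2.5, 0.7, 2.6]
gripper_width: -0.3
grasp_force: 1.3
```

R is at about (627,97). Now L.

Emit:
send_rows([
  {"x":1,"y":0,"z":0,"ax":0,"ay":0,"az":0,"gripper":1},
  {"x":0,"y":0,"z":-2.3,"ax":0,"ay":0,"az":0,"gripper":1},
  {"x":0,"y":0,"z":-2.0,"ax":0,"ay":0,"az":0,"gripper":1},
  {"x":2.6,"y":3.2,"z":0,"ax":0,"ay":0,"az":0,"gripper":1},
  {"x":2.6,"y":3.2,"z":0,"ax":0,"ay":0,"az":0,"gripper":1},
])

```text
clock: 30.37
position: [506.4, 161.9, 54.8]
ee_rot: [0.002, 1.0, 0.002, 0.003]
contact_force: [-1.1, 0.7, -1.4]
gripper_width: -0.1
grasp_force: 0.0
```

Emit:
send_rows([
  {"x":2.6,"y":3.3,"z":0,"ax":0,"ay":0,"az":0,"gripper":1},
  {"x":0,"y":0,"z":1.6,"ax":0,"ay":0,"az":0,"gripper":1},
  {"x":0,"y":0,"z":1.4,"ax":0,"ay":0,"az":0,"gripper":1},
  {"x":0,"y":0,"z":0.5,"ax":0,"ay":0,"az":0,"gripper":1},
  {"x":0,"y":0,"z":0.4,"ax":0,"ay":0,"az":0,"gripper":1},
])

```text
clock: 30.78
position: [478.6, 194.3, 13.8]
ee_rot: [-0.0, 1.0, 0.0, 0.0]
contact_force: [0.2, -0.3, 1.4]
gripper_width: 0.1
grasp_force: 0.0
```

Emit:
send_rows([
  {"x":0,"y":-0.6,"z":0,"ax":0,"ay":0,"az":0,"gripper":1},
  {"x":0,"y":-0.6,"z":0,"ax":0,"ay":0,"az":0,"gripper":1},
  {"x":0,"y":-0.4,"z":0,"ax":0,"ay":0,"az":0,"gripper":1},
  {"x":0,"y":-0.3,"z":0,"ax":0,"ay":0,"az":0,"gripper":1},
  {"x":0,"y":-0.3,"z":0,"ax":0,"ay":0,"az":0,"gripper":1},
])

```text
clock: 31.2
position: [478.6, 171.2, 14.8]
ee_rot: [0.001, 1.0, 0.0, 0.0]
contact_force: [0.3, 0.7, -0.2]
gripper_width: -0.3
grasp_force: 0.0
```

Emit:
send_rows([
  {"x":0,"y":-0.3,"z":0,"ax":0,"ay":0,"az":0,"gripper":1},
  {"x":0,"y":-0.3,"z":0,"ax":0,"ay":0,"az":0,"gripper":1},
  {"x":0,"y":-0.3,"z":0,"ax":0,"ay":0,"az":0,"gripper":1},
  {"x":0,"y":-0.4,"z":0,"ax":0,"ay":0,"az":0,"gripper":1},
  {"x":0,"y":-0.4,"z":0,"ax":0,"ay":0,"az":0,"gripper":1},
])

```text
clock: 31.62
position: [478.9, 155.7, 14.5]
ee_rot: [0.0, 1.0, 0.001, 0.001]
contact_force: [-0.4, 4.3, -1.4]
gripper_width: -0.0
grasp_force: 2.2
```

Emit:
send_rows([
  {"x":0,"y":-0.5,"z":0,"ax":0,"ay":0,"az":0,"gripper":1},
  {"x":0,"y":-0.5,"z":0,"ax":0,"ay":0,"az":0,"gripper":1},
  {"x":0,"y":-0.6,"z":0,"ax":0,"ay":0,"az":0,"gripper":1},
  {"x":0,"y":-0.6,"z":0,"ax":0,"ay":0,"az":0,"gripper":1},
  {"x":0,"y":-0.6,"z":0,"ax":0,"ay":0,"az":0,"gripper":1},
])

```text
clock: 32.03
position: [478.5, 126.7, 14.4]
ee_rot: [0.0, 1.0, 0.0, 0.0]
contact_force: [0.8, 4.7, -0.6]
gripper_width: 0.3
grasp_force: 2.3
```

L also pulls about 4.5 N with no bearing down, the same as M. I continue to the right.

Emit:
send_rows([
  {"x":0,"y":-0.7,"z":0,"ax":0,"ay":0,"az":0,"gripper":1},
  {"x":0,"y":-0.7,"z":0,"ax":0,"ay":0,"az":0,"gripper":1},
  {"x":0,"y":-0.7,"z":0,"ax":0,"ay":0,"az":0,"gripper":1},
  {"x":0,"y":-0.7,"z":0,"ax":0,"ay":0,"az":0,"gripper":1},
  {"x":0,"y":-0.7,"z":0,"ax":0,"ay":0,"az":0,"gripper":1},
])

```text
clock: 32.45
position: [478.2, 91.2, 14.4]
ee_rot: [0.0, 1.0, 0.0, 0.0]
contact_force: [0.3, 5.4, 0.2]
gripper_width: 0.2
grasp_force: 2.5
```

Emit:
send_rows([
  {"x":0,"y":-0.7,"z":0,"ax":0,"ay":0,"az":0,"gripper":1},
  {"x":0,"y":-0.7,"z":0,"ax":0,"ay":0,"az":0,"gripper":1},
  {"x":0,"y":-0.7,"z":0,"ax":0,"ay":0,"az":0,"gripper":1},
  {"x":0,"y":-0.7,"z":0,"ax":0,"ay":0,"az":0,"gripper":1},
  {"x":0,"y":-0.7,"z":0,"ax":0,"ay":0,"az":0,"gripper":1},
])

```text
clock: 32.87
position: [478.0, 56.1, 14.3]
ee_rot: [0.0, 1.0, 0.0, -0.0]
contact_force: [0.2, 5.1, -0.8]
gripper_width: 0.0
grasp_force: 2.6
```

Emit:
send_rows([
  {"x":0,"y":-0.7,"z":0,"ax":0,"ay":0,"az":0,"gripper":1},
  {"x":0,"y":-0.7,"z":0,"ax":0,"ay":0,"az":0,"gripper":1},
  {"x":0,"y":-0.7,"z":0,"ax":0,"ay":0,"az":0,"gripper":1},
  {"x":0,"y":-0.7,"z":0,"ax":0,"ay":0,"az":0,"gripper":1},
  {"x":0,"y":-0.7,"z":0,"ax":0,"ay":0,"az":0,"gripper":1},
])

```text
clock: 33.28
position: [477.7, 21.1, 14.3]
ee_rot: [0.0, 1.0, -0.0, -0.0]
contact_force: [-0.1, 5.2, -1.6]
gripper_width: -0.2
grasp_force: 2.7
```

Emit:
send_rows([
  {"x":0,"y":-0.7,"z":0,"ax":0,"ay":0,"az":0,"gripper":1},
  {"x":0,"y":-0.7,"z":0,"ax":0,"ay":0,"az":0,"gripper":1},
  {"x":0,"y":-0.7,"z":0,"ax":0,"ay":0,"az":0,"gripper":1},
  {"x":0,"y":-0.7,"z":0,"ax":0,"ay":0,"az":0,"gripper":1},
  {"x":0,"y":-0.7,"z":0,"ax":0,"ay":0,"az":0,"gripper":1},
])

```text
clock: 33.7
position: [477.5, -13.9, 14.3]
ee_rot: [0.0, 1.0, -0.0, -0.001]
contact_force: [-0.7, 5.8, -0.4]
gripper_width: 0.2
grasp_force: 2.8
```

Emit:
send_rows([
  {"x":0,"y":-0.7,"z":0,"ax":0,"ay":0,"az":0,"gripper":1},
  {"x":0,"y":-0.7,"z":0,"ax":0,"ay":0,"az":0,"gripper":1},
  {"x":0,"y":-0.7,"z":0,"ax":0,"ay":0,"az":0,"gripper":1},
  {"x":0,"y":-0.7,"z":0,"ax":0,"ay":0,"az":0,"gripper":1},
  {"x":0,"y":-0.7,"z":0,"ax":0,"ay":0,"az":0,"gripper":1},
])

```text
clock: 34.12
position: [477.1, -48.9, 14.2]
ee_rot: [0.0, 1.0, -0.0, -0.001]
contact_force: [0.4, 6.5, -0.7]
gripper_width: 0.1
grasp_force: 3.0
```

Emit:
send_rows([
  {"x":0,"y":-0.7,"z":0,"ax":0,"ay":0,"az":0,"gripper":1},
  {"x":0,"y":-0.7,"z":0,"ax":0,"ay":0,"az":0,"gripper":1},
  {"x":0,"y":-0.7,"z":0,"ax":0,"ay":0,"az":0,"gripper":1},
  {"x":0,"y":-0.7,"z":0,"ax":0,"ay":0,"az":0,"gripper":1},
  {"x":0,"y":-0.7,"z":0,"ax":0,"ay":0,"az":0,"gripper":1},
])

```text
clock: 34.53
position: [476.9, -83.7, 14.2]
ee_rot: [0.001, 1.0, 0.0, -0.001]
contact_force: [-0.2, 5.7, 0.6]
gripper_width: -0.2
grasp_force: 3.2
```

Force is steady. 187 mm remain.

Emit:
send_rows([
  {"x":0,"y":-0.7,"z":0,"ax":0,"ay":0,"az":0,"gripper":1},
  {"x":0,"y":-0.7,"z":0,"ax":0,"ay":0,"az":0,"gripper":1},
  {"x":0,"y":-0.7,"z":0,"ax":0,"ay":0,"az":0,"gripper":1},
  {"x":0,"y":-0.7,"z":0,"ax":0,"ay":0,"az":0,"gripper":1},
  {"x":0,"y":-0.7,"z":0,"ax":0,"ay":0,"az":0,"gripper":1},
])

```text
clock: 34.95
position: [476.5, -118.6, 14.1]
ee_rot: [0.001, 1.0, 0.0, -0.001]
contact_force: [-0.7, 6.7, 0.5]
gripper_width: 0.1
grasp_force: 3.4
```

Emit:
send_rows([
  {"x":0,"y":-0.7,"z":0,"ax":0,"ay":0,"az":0,"gripper":1},
  {"x":0,"y":-0.7,"z":0,"ax":0,"ay":0,"az":0,"gripper":1},
  {"x":0,"y":-0.7,"z":0,"ax":0,"ay":0,"az":0,"gripper":1},
  {"x":0,"y":-0.7,"z":0,"ax":0,"ay":0,"az":0,"gripper":1},
  {"x":0,"y":-0.7,"z":0,"ax":0,"ay":0,"az":0,"gripper":1},
])

```text
clock: 35.37
position: [476.2, -153.4, 14.1]
ee_rot: [0.001, 1.0, 0.0, -0.002]
contact_force: [-0.1, 6.9, 0.6]
gripper_width: -0.1
grasp_force: 3.7
```

Emit:
send_rows([
  {"x":0,"y":-0.7,"z":0,"ax":0,"ay":0,"az":0,"gripper":1},
  {"x":0,"y":-0.7,"z":0,"ax":0,"ay":0,"az":0,"gripper":1},
  {"x":0,"y":-0.7,"z":0,"ax":0,"ay":0,"az":0,"gripper":1},
  {"x":0,"y":-0.7,"z":0,"ax":0,"ay":0,"az":0,"gripper":1},
  {"x":0,"y":-0.7,"z":0,"ax":0,"ay":0,"az":0,"gripper":1},
])

```text
clock: 35.78
position: [475.8, -188.1, 14.0]
ee_rot: [0.001, 1.0, 0.001, -0.002]
contact_force: [-0.8, 9.0, 0.1]
gripper_width: 0.0
grasp_force: 4.1
```

Emit:
send_rows([
  {"x":0,"y":-0.7,"z":0,"ax":0,"ay":0,"az":0,"gripper":1},
  {"x":0,"y":-0.7,"z":0,"ax":0,"ay":0,"az":0,"gripper":1},
  {"x":0,"y":-0.7,"z":0,"ax":0,"ay":0,"az":0,"gripper":1},
  {"x":0,"y":-0.7,"z":0,"ax":0,"ay":0,"az":0,"gripper":1},
  {"x":0,"y":-0.7,"z":0,"ax":0,"ay":0,"az":0,"gripper":1},
])

```text
clock: 36.2
position: [475.4, -222.7, 13.9]
ee_rot: [0.001, 1.0, 0.001, -0.002]
contact_force: [0.5, 8.6, 1.6]
gripper_width: -0.0
grasp_force: 4.4
```

Emit:
send_rows([
  {"x":0,"y":-0.7,"z":0,"ax":0,"ay":0,"az":0,"gripper":1},
  {"x":0,"y":-0.7,"z":0,"ax":0,"ay":0,"az":0,"gripper":1},
  {"x":0,"y":-0.7,"z":0,"ax":0,"ay":0,"az":0,"gripper":1},
  {"x":0,"y":-0.7,"z":0,"ax":0,"ay":0,"az":0,"gripper":1},
  {"x":0,"y":-0.6,"z":0,"ax":0,"ay":0,"az":0,"gripper":1},
])

```text
clock: 36.62
position: [475.0, -256.4, 13.8]
ee_rot: [0.001, 1.0, 0.001, -0.003]
contact_force: [-0.3, 9.0, 3.7]
gripper_width: -0.2
grasp_force: 4.6
```

Emit:
send_rows([
  {"x":0,"y":-0.5,"z":0,"ax":0,"ay":0,"az":0,"gripper":1},
  {"x":0,"y":-0.3,"z":0,"ax":0,"ay":0,"az":0,"gripper":1},
  {"x":0,"y":0,"z":0,"ax":0,"ay":0,"az":0,"gripper":1},
  {"x":0,"y":1,"z":0,"ax":0,"ay":0,"az":0,"gripper":1},
  {"x":0,"y":1,"z":0,"ax":0,"ay":0,"az":0,"gripper":1},
])

```text
clock: 37.03
position: [476.6, -245.3, 14.0]
ee_rot: [0.001, 1.0, -0.0, -0.001]
contact_force: [0.4, 0.8, -0.4]
gripper_width: -0.1
grasp_force: 0.0
```

Emit:
send_rows([
  {"x":0,"y":1.0,"z":0,"ax":0,"ay":0,"az":0,"gripper":1},
  {"x":-0.6,"y":0,"z":0,"ax":0,"ay":0,"az":0,"gripper":1},
  {"x":-0.6,"y":0,"z":0,"ax":0,"ay":0,"az":0,"gripper":1},
  {"x":-0.5,"y":0,"z":0,"ax":0,"ay":0,"az":0,"gripper":1},
  {"x":-0.4,"y":0,"z":0,"ax":0,"ay":0,"az":0,"gripper":1},
])

```text
clock: 37.45
position: [500.2, -235.2, 14.4]
ee_rot: [-0.0, 1.0, -0.0, 0.0]
contact_force: [-0.8, 0.1, -0.2]
gripper_width: -0.3
grasp_force: 0.0
```

```bash
python3 look.py pics/top5.png
```

```text
37.45 [ 500.22288872 -235.16337258   14.41224752] [-0.75401341  0.09557018 -0.16705545]
0.9 [337. 183.  38.  14.] [ 652. -106.   15.]
0.9 [413. 361.  50.  55.] [ 175. -291.   15.]
0.88 [151. 365.  49.  50.] [172. 322.  15.]
0.83 [384. 241.  48.  40.] [ 473. -230.   15.]
0.64 [255. 183.  39.  36.] [622.  94.  15.]
```

View pics/top5.png

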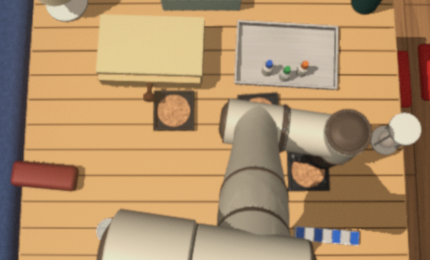

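R is right at the drawer unit (crop (175,110)), and L is at about (475,-233) under the gripper. Now L goes forward to the tray.

Emit:
send_rows([
  {"x":-0.3,"y":0,"z":0,"ax":0,"ay":0,"az":0,"gripper":1},
  {"x":-0.3,"y":0,"z":0,"ax":0,"ay":0,"az":0,"gripper":1},
  {"x":-0.3,"y":0,"z":0,"ax":0,"ay":0,"az":0,"gripper":1},
  {"x":-0.4,"y":0,"z":0,"ax":0,"ay":0,"az":0,"gripper":1},
  {"x":-0.4,"y":0,"z":0,"ax":0,"ay":0,"az":0,"gripper":1},
])

```text
clock: 37.97
position: [512.6, -234.8, 13.6]
ee_rot: [0.001, 1.0, 0.001, -0.004]
contact_force: [-8.5, 0.7, 4.4]
gripper_width: -0.2
grasp_force: 4.4
```

Emit:
send_rows([
  {"x":-0.5,"y":0,"z":0,"ax":0,"ay":0,"az":0,"gripper":1},
  {"x":-0.5,"y":0,"z":0,"ax":0,"ay":0,"az":0,"gripper":1},
  {"x":-0.5,"y":0,"z":0,"ax":0,"ay":0,"az":0,"gripper":1},
  {"x":-0.5,"y":0,"z":0,"ax":0,"ay":0,"az":0,"gripper":1},
  {"x":-0.5,"y":0,"z":0,"ax":0,"ay":0,"az":0,"gripper":1},
])

```text
clock: 38.38
position: [534.7, -234.8, 13.3]
ee_rot: [0.001, 1.0, 0.001, -0.007]
contact_force: [-11.2, 0.6, 6.9]
gripper_width: 0.4
grasp_force: 5.4
```

Emit:
send_rows([
  {"x":-0.5,"y":0,"z":0,"ax":0,"ay":0,"az":0,"gripper":1},
  {"x":-0.5,"y":0,"z":0,"ax":0,"ay":0,"az":0,"gripper":1},
  {"x":-0.5,"y":0,"z":0,"ax":0,"ay":0,"az":0,"gripper":1},
  {"x":-0.5,"y":0,"z":0,"ax":0,"ay":0,"az":0,"gripper":1},
  {"x":-0.5,"y":0,"z":0,"ax":0,"ay":0,"az":0,"gripper":1},
])

```text
clock: 38.8
position: [559.9, -234.9, 13.3]
ee_rot: [0.001, 1.0, 0.001, -0.007]
contact_force: [-10.3, 0.1, 6.7]
gripper_width: -0.3
grasp_force: 5.4
```

Emit:
send_rows([
  {"x":-0.5,"y":0,"z":0,"ax":0,"ay":0,"az":0,"gripper":1},
  {"x":-0.5,"y":0,"z":0,"ax":0,"ay":0,"az":0,"gripper":1},
  {"x":-0.5,"y":0,"z":0,"ax":0,"ay":0,"az":0,"gripper":1},
  {"x":-0.5,"y":0,"z":0,"ax":0,"ay":0,"az":0,"gripper":1},
  {"x":-0.5,"y":0,"z":0,"ax":0,"ay":0,"az":0,"gripper":1},
])

```text
clock: 39.22
position: [585.1, -235.0, 13.4]
ee_rot: [0.001, 1.0, 0.001, -0.007]
contact_force: [-10.4, 0.5, 7.9]
gripper_width: 0.1
grasp_force: 5.3
```

Emit:
send_rows([
  {"x":-0.5,"y":0,"z":0,"ax":0,"ay":0,"az":0,"gripper":1},
  {"x":-0.5,"y":0,"z":0,"ax":0,"ay":0,"az":0,"gripper":1},
  {"x":-0.5,"y":0,"z":0,"ax":0,"ay":0,"az":0,"gripper":1},
  {"x":-0.5,"y":0,"z":0,"ax":0,"ay":0,"az":0,"gripper":1},
  {"x":-0.5,"y":0,"z":0,"ax":0,"ay":0,"az":0,"gripper":1},
])

```text
clock: 39.63
position: [610.3, -235.1, 13.4]
ee_rot: [0.001, 1.0, 0.001, -0.007]
contact_force: [-10.2, 0.1, 6.6]
gripper_width: 0.1
grasp_force: 5.3
```

Emit:
send_rows([
  {"x":-0.5,"y":0,"z":0,"ax":0,"ay":0,"az":0,"gripper":1},
  {"x":-0.5,"y":0,"z":0,"ax":0,"ay":0,"az":0,"gripper":1},
  {"x":-0.5,"y":0,"z":0,"ax":0,"ay":0,"az":0,"gripper":1},
  {"x":-0.5,"y":0,"z":0,"ax":0,"ay":0,"az":0,"gripper":1},
  {"x":-0.5,"y":0,"z":0,"ax":0,"ay":0,"az":0,"gripper":1},
])

```text
clock: 40.05
position: [635.5, -235.2, 13.4]
ee_rot: [0.001, 1.0, 0.001, -0.007]
contact_force: [-10.5, -0.5, 5.3]
gripper_width: 0.5
grasp_force: 5.2
```

Emit:
send_rows([
  {"x":-0.4,"y":0,"z":0,"ax":0,"ay":0,"az":0,"gripper":1},
  {"x":-0.3,"y":0,"z":0,"ax":0,"ay":0,"az":0,"gripper":1},
  {"x":-0.1,"y":0,"z":0,"ax":0,"ay":0,"az":0,"gripper":1},
  {"x":0,"y":0,"z":0,"ax":0,"ay":0,"az":0,"gripper":1},
])

```text
clock: 40.38
position: [645.0, -235.3, 13.5]
ee_rot: [0.001, 1.0, 0.001, -0.005]
contact_force: [-7.7, 0.1, 4.0]
gripper_width: 0.1
grasp_force: 3.7
```

L is at about 70 mm in front of the tray. I back off, lift clear, and check.

Emit:
send_rows([
  {"x":1,"y":0,"z":0,"ax":0,"ay":0,"az":0,"gripper":1},
  {"x":1,"y":0,"z":0,"ax":0,"ay":0,"az":0,"gripper":1},
  {"x":0,"y":0,"z":-3,"ax":0,"ay":0,"az":0,"gripper":1},
  {"x":0,"y":0,"z":-4,"ax":0,"ay":0,"az":0,"gripper":1},
  {"x":0,"y":0,"z":-4,"ax":0,"ay":0,"az":0,"gripper":1},
])

```text
clock: 40.8
position: [628.3, -235.2, 124.3]
ee_rot: [0.0, 1.0, 0.0, -0.001]
contact_force: [1.8, -0.9, 0.8]
gripper_width: -0.1
grasp_force: 0.0
```

Emit:
send_rows([
  {"x":2.5,"y":0,"z":-3,"ax":0,"ay":0,"az":0,"gripper":1},
  {"x":4,"y":0,"z":0,"ax":0,"ay":0,"az":0,"gripper":1},
  {"x":4,"y":0,"z":0,"ax":0,"ay":0,"az":0,"gripper":1},
  {"x":4,"y":0,"z":0,"ax":0,"ay":0,"az":0,"gripper":1},
  {"x":3,"y":0,"z":0,"ax":0,"ay":0,"az":0,"gripper":1},
])

```text
clock: 41.22
position: [451.1, -234.8, 154.5]
ee_rot: [0.001, 1.0, 0.0, -0.0]
contact_force: [-0.3, -0.0, 0.9]
gripper_width: -0.5
grasp_force: 0.0
```

Emit:
send_rows([
  {"x":3,"y":0,"z":0,"ax":0,"ay":0,"az":0,"gripper":1},
  {"x":2,"y":0,"z":0,"ax":0,"ay":0,"az":0,"gripper":1},
  {"x":0,"y":0,"z":0,"ax":0,"ay":0,"az":0,"gripper":1},
  {"x":0,"y":0,"z":0,"ax":0,"ay":0,"az":0,"gripper":1},
])

```text
clock: 41.55
position: [403.9, -235.3, 155.0]
ee_rot: [0.0, 1.0, -0.0, 0.001]
contact_force: [0.2, 0.1, -0.5]
gripper_width: 0.1
grasp_force: 0.0
```

```bash
python3 look.py pics/top6.png
python3 - <<'E'
import cv2
im=cv2.imread('pics/top6.png'); cv2.imwrite('pics/top6b.png',cv2.resize(im[0:160,60:330],None,fx=2.9,fy=2.9))
E
```

```text
41.55 [ 403.88746049 -235.29752672  155.03833962] [ 0.23652145  0.12938434 -0.52853562]
0.91 [147. 365.  55.  49.] [173. 325.  15.]
0.83 [254. 184.  39.  36.] [621.  97.  15.]
0.75 [338. 183.  42.  42.] [ 615. -113.   15.]
0.68 [411. 360.  54.  56.] [ 176. -290.   15.]
0.62 [384. 187.  45.  42.] [ 607. -231.   15.]
0.29 [109. 253.  68.  27.] [463. 412.  15.]
```

View pics/top6b.png

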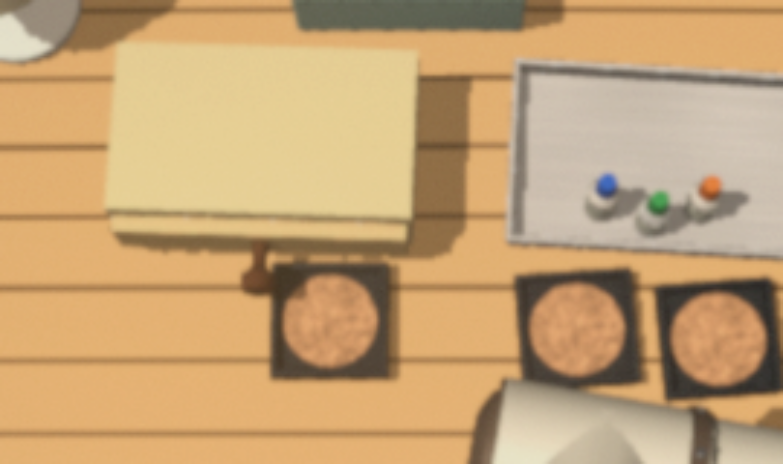

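The close view shows R squarely before the drawer unit beside the knob, about 70 mm off. M and L stand before the tray, about 73 and 76 mm off, and everything else looks undisturbed. I hand it in.

```bash
python3 -c "
from bench import arm
print(arm.job_done())"
```

```text
the job is handed in; nothing more can be done
None
```

Job handed in with no verdict returned: the two gripping coasters (left and middle) stand about 75 mm in front of the tray, and the slick right one about 70 mm in front of the drawer unit. Right dragged at 1.5–4 N, above the 0.6–1.3 N given for a slick one, but well below the 4–5 N of the other two.

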